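Fit the fuse-links and hang up the spares pail

ROBOT

A 6-joint arm with a two-finger parallel gripper is mounted at the origin on the work surface. World frame = base frame: x ahead of the robot, y to its left, z up, the work surface at z = 0. Lengths are in m, angles in degrees, forces in N, time in s.
With the tool pointing down it reaches from about 0.25 to 0.725 m from the base axis. Payload 9.7 kg.
Tool frame: the origin (TCP) lies at the very end of the fingers, on their centre line; the grasp point (between the pads) lies 19 mm behind it (bot.hold_point_z is the distance from the TCP to the grasp point, in m); z points along the fingers, y is the line along which they close (so a half turn about z gives the same grasp; the last joint's range is limited). The gripper opens to 85 mm and grips with 20 to 120 N. Pads are 22 mm wide; open, the fingers measure 114 mm over their backs; the gripper's body (76 mm by 85 mm) begins 54 mm behind the grasp point. The pads swing forward as they close: fully open they stand 13 mm farther back than shut.
Start: joints at [0, 4.979, 10.078, 95.1, 0, 90], TCP at [0.55, -0, 0.231] pointing down, gripper open.
Joint ranges: [-179.16, 179.16], [-48.56, 103.87], [-65.8, 70.77], [-126.05, 130.52], [-82.76, 87.17], [-180, 180]. Speed limits (degrees/s): [127.2, 127.2, 147.25, 180, 180, 180].

INTERFACE

Orientations are given as [roll, pitch, yaw] about the fixed x, y, z axes, in that order (R = Rz(yaw) Ry(pitch) Rx(roll)).
In Python, from workcell import bot gives the robot as it stands.
- The arm moves only by the tool play_rows, never from a script. Its argument "targets" is a list of rows, each an object with "grip": the closure in counts, from 0 (fully open) to 255 (shut); "linear": the shift along the world's x, y, z in cm, a list of three; "delta_rot": the turn, a rotation vector about the world's x, y, z in rad, a list of three. A call has 1 to 10 rows; each row is the pose to reach, as a shift and turn from the pose commanded when the call began; what a row does not reach only later rows make up. A row lasts 1/10 s, in which the tool goes at most 50 mm and 8.59 degrees, less where a joint would pass 70% of its speed; a pose out of reach is approached as far as the arm can. A call with a gripper value outside its range is refused whole. The fingers move at their own pace and stop on an object; "force" is the grip in N (left out, the last holds). Time passes only in rows, so rows that repeat a pose let the fingers close. It gives the time, the measured TCP pose, the force, the opening and the grip force at its end, in the units of the state.
- bot.get_obs(): the state, without advancing time (a new reading comes with each control period).
- bot.camera(name): name is "scene" or "side" or "wrist"; returns a dict with "color" (400x640x3 uint8, red, green, blue), "range_z" (400x640 float32, m along the optical axis (not along the pixel's ray), 0 where there is no reading), "fov_y" (degrees; the focal length in pixels is half the picture's height over the tangent of half this angle, whatever the lens; pixels are square), "cx", "cy" (the principal point, pixels), "dist_coeffs" ([k1, k2, p1, p2, k3] as OpenCV has them; the pictures are not rectified), "world_to_cam" (4x4, takes a point from world to camera coordinates). Camera axes: x right, y up, looking along -z (the intrinsics and any distortion apply to the point x, -y, -z); pixel columns grow to the right and rows downward; lengths in m; the calibration is good to about 2 mm. A picture is of the moment at which its call begins.
- bot.job_done(): hands the job in; it is judged then, once.
Trained networks look in a picture, given as the dict that the camera call returned (one of the last four; its "shot" number tells which), for a name from the list of things; names that differ only in an ending like _2 or _b are one class to them, and where a whole thing is asked for, a point or a joint stands for the part that bears it (a point fixed in the world has none). Each returns a list of dicts, best first, with "conf" (0 to 1); they miss things now and then, are a little off and sometimes report something else, mostly with a low value. They report only what shows in the picture. A call takes as long as a camera call. They do not tell look-alikes from the thing itself.
- bot.search_frame(picture, target): "box" ([left, top, right, bottom] in pixels, round what is visible of it).
- bot.trace(picture, target): "pixels" (400x640 bool, what is visible of it) and "box" ([left, top, right, bottom] in pixels, round what is visible of it).
- bot.pinpoint(picture, target): "pixel" ([column, row] in pixels: a listed point, or the origin of a listed thing).
The state is a dict: "time": time; "q": joint angles; "qd": joint speeds; "joint_efforts": joint torques, N m; "ee_pos": TCP position; "tcp_rot": TCP orientation; "wrist_force": force on the tool from outside, world axes, zero at the start; "torque": the same for the moment, N m; "opening": finger opening in m; "grasp_force": force on a finger pad.
Only numpy, scipy, OpenCV 4.12 (cv2) and the standard library are available. Lean on these libraries where they do the work, as an engineer would, in place of code of your own. Each camera call takes 0.05 s, during which the arm holds its last target. There are 200 camera calls.

TASK

Finish this fuse-box kit: snap every fuse-link lying on the bench fully home into a free way of the spring clips, and put both connector blocks from the bench into the blue pail while it stands on the bench. Once the blocks are in, lift the pail's folded bail upright, with the pail still standing on the bench, and then hang the pail by its bail over both prongs of the hanger, hanging level and still. Leave the screwdriver and the tape roll where they are.

Things in the scene. Friction and masses are not known exactly. Their poses are not given: they have to be found in the camera images.
- rack: Beige fuse-box base, fixed, 160 mm (x) by 250 mm (y), floor 14 mm high with a 26 mm high rim. Origin: centre of its underside. Carries three ways of copper spring clips in a row along its y, 72 mm apart; each way holds one fuse-link lying along the rack's x. The flared jaw tops reach 65 mm above the bench; a way's jaws are about 42 mm wide over all.
- slot1 (a point): Clip way 1: where the middle of a seated fuse-link lies, 45 mm above the bench; axes as the rack's (x along the fuse). Two clips, 16 mm wide, 41 mm either side along x, take the round end caps; between them (66 mm) it is open to the floor for fingers. The fuse is pressed straight down, about 10 N, and snaps in.
- slot2 (a point): Clip way 2: where the middle of a seated fuse-link lies, 45 mm above the bench; axes as the rack's (x along the fuse). Two clips, 16 mm wide, 41 mm either side along x, take the round end caps; between them (66 mm) it is open to the floor for fingers. The fuse is pressed straight down, about 10 N, and snaps in.
- slot3 (a point): Clip way 3: where the middle of a seated fuse-link lies, 45 mm above the bench; axes as the rack's (x along the fuse). Two clips, 16 mm wide, 41 mm either side along x, take the round end caps; between them (66 mm) it is open to the floor for fingers. The fuse is pressed straight down, about 10 N, and snaps in.
- fuse1_mid (a point): Middle (also half-way up) of fuse-link 1, loose, may be absent: square white ceramic body 56 x 24 x 24 mm with a round steel cap, 22 mm diameter and 27 mm long, on each end; 110 mm long over all along its x, about 90 g. Starts lying on the bench with its middle 12 mm up; any side may be up.
- fuse2_mid (a point): Middle (also half-way up) of fuse-link 2, loose, may be absent: square white ceramic body 56 x 24 x 24 mm with a round steel cap, 22 mm diameter and 27 mm long, on each end; 110 mm long over all along its x, about 90 g. Starts lying on the bench with its middle 12 mm up; any side may be up.
- fuse3_mid (a point): Middle (also half-way up) of fuse-link 3, loose, may be absent: square white ceramic body 56 x 24 x 24 mm with a round steel cap, 22 mm diameter and 27 mm long, on each end; 110 mm long over all along its x, about 90 g. Starts lying on the bench with its middle 12 mm up; any side may be up.
- block1_mid (a point): Middle (half-way up, 18 mm) of connector block 1, loose: grey plastic, 70 mm long (x), 24 mm wide (y), 36 mm high (z) with the top 12 mm stepped in to 44 mm long; about 60 g. Starts standing on the bench.
- block2_mid (a point): Middle (half-way up, 18 mm) of connector block 2, loose: grey plastic, 70 mm long (x), 24 mm wide (y), 36 mm high (z) with the top 12 mm stepped in to 44 mm long; about 60 g. Starts standing on the bench.
- pail: Blue open pail, loose, about 0.35 kg: 100 mm high, outer diameter 112 mm at the foot and 132 mm at the rim, wall 3 mm, floor 4 mm. Origin: centre of its underside; z up; the bail's hinge line runs along its y. The bail starts folded to its -x side (to the robot's right).
- pail_pivot (a point): Point on the pail's axis on the bail's hinge line, 92 mm above the pail's underside. Axes as the pail's.
- bail (a joint): Angle of the bail about the hinge line: 0 upright, + folded towards the pail's -x side; stops at +-1.3 rad (bar just above rim level). Starts at 1.15 to 1.28. Slight hinge friction (0.015 N m): it stays where left within about 0.4 rad of upright and falls from further over.
- bail_grip (a point): Middle of the bail's straight top bar, 90 mm from the hinge line. Steel wire 6 mm thick, legs 144 mm apart, straight bar 104 mm long, with a black round grip sleeve 14 mm thick and 40 mm long at its middle. Axes: y along the bar, z away from the hinge line.
- hanger: Fixed stand with two parallel steel prongs (8 mm thick, 68 mm between centres, room for fingers between) pointing to its own -x. Origin: on the bench under the seat. At the seat the prongs' top is 244 mm up; 22 mm further to -x their tips turn up to 268 mm; to +x they rise to 256 mm at a crossbar (top 262 mm) 77 mm behind the seat.
- seat (a point): Where the middle of the bail's bar comes to lie when it hangs on both prongs, 247 mm above the bench, midway between the prongs. Axes as the hanger's.
- driver: Bystander: screwdriver, 190 mm, lying on the bench in front of the rack; leave it alone.
- tape: Bystander: roll of black tape, 90 mm diameter, 25 mm high; leave it alone.
Mind the look-alikes: they are no part of the job. Leave any yellow look-alike of the part that bears fuse2_mid alone. What is shaped like the pail but pink is not meant.

How it is judged (in metres and radians):
On the way, in this order (a step that is already met when the one before it is completed fails the run):
1. every connector block lies in the pail, which stands on the bench (horizontal distance between each of block1_mid, block2_mid and pail_pivot below 0.06 m and z of block1_mid in the frame of pail between 0 and 0.09 m and z of block2_mid in the frame of pail between 0 and 0.09 m and height (world z) of pail below 0.012 m and angle between pail's own z axis and vertical below 0.1 rad), for 0.2 s.
2. the bail is upright (within 0.4 rad) with the pail still standing on the bench and the blocks in it (all of step 1 and value of joint bail between -0.4 and 0.4 rad), for 0.2 s.
At the end, for the whole second after the job is handed in: Every fuse sits home in a way (8 mm along, 4 mm across and in height, 0.1 rad); every block is in the pail; the bail's grip lies at the seat (20 mm along the prongs, 25 mm across, 12 mm in height); the pail is over 40 mm up, tilted under 0.3 rad, slower than 0.05 m/s (((x of fuse1_mid in the frame of slot1 between -0.008 and 0.008 m and y of fuse1_mid in the frame of slot1 between -0.004 and 0.004 m and z of fuse1_mid in the frame of slot1 between -0.004 and 0.004 m and angle between the x axis of fuse1_mid and the x axis of rack, either way round below 0.1 rad) or (x of fuse1_mid in the frame of slot2 between -0.008 and 0.008 m and y of fuse1_mid in the frame of slot2 between -0.004 and 0.004 m and z of fuse1_mid in the frame of slot2 between -0.004 and 0.004 m and angle between the x axis of fuse1_mid and the x axis of rack, either way round below 0.1 rad) or (x of fuse1_mid in the frame of slot3 between -0.008 and 0.008 m and y of fuse1_mid in the frame of slot3 between -0.004 and 0.004 m and z of fuse1_mid in the frame of slot3 between -0.004 and 0.004 m and angle between the x axis of fuse1_mid and the x axis of rack, either way round below 0.1 rad)) and ((x of fuse2_mid in the frame of slot1 between -0.008 and 0.008 m and y of fuse2_mid in the frame of slot1 between -0.004 and 0.004 m and z of fuse2_mid in the frame of slot1 between -0.004 and 0.004 m and angle between the x axis of fuse2_mid and the x axis of rack, either way round below 0.1 rad) or (x of fuse2_mid in the frame of slot2 between -0.008 and 0.008 m and y of fuse2_mid in the frame of slot2 between -0.004 and 0.004 m and z of fuse2_mid in the frame of slot2 between -0.004 and 0.004 m and angle between the x axis of fuse2_mid and the x axis of rack, either way round below 0.1 rad) or (x of fuse2_mid in the frame of slot3 between -0.008 and 0.008 m and y of fuse2_mid in the frame of slot3 between -0.004 and 0.004 m and z of fuse2_mid in the frame of slot3 between -0.004 and 0.004 m and angle between the x axis of fuse2_mid and the x axis of rack, either way round below 0.1 rad)) and ((x of fuse3_mid in the frame of slot1 between -0.008 and 0.008 m and y of fuse3_mid in the frame of slot1 between -0.004 and 0.004 m and z of fuse3_mid in the frame of slot1 between -0.004 and 0.004 m and angle between the x axis of fuse3_mid and the x axis of rack, either way round below 0.1 rad) or (x of fuse3_mid in the frame of slot2 between -0.008 and 0.008 m and y of fuse3_mid in the frame of slot2 between -0.004 and 0.004 m and z of fuse3_mid in the frame of slot2 between -0.004 and 0.004 m and angle between the x axis of fuse3_mid and the x axis of rack, either way round below 0.1 rad) or (x of fuse3_mid in the frame of slot3 between -0.008 and 0.008 m and y of fuse3_mid in the frame of slot3 between -0.004 and 0.004 m and z of fuse3_mid in the frame of slot3 between -0.004 and 0.004 m and angle between the x axis of fuse3_mid and the x axis of rack, either way round below 0.1 rad)) and horizontal distance between each of block1_mid, block2_mid and pail_pivot below 0.06 m and z of block1_mid in the frame of pail between 0 and 0.09 m and z of block2_mid in the frame of pail between 0 and 0.09 m and x of bail_grip in the frame of seat between -0.02 and 0.02 m and y of bail_grip in the frame of seat between -0.025 and 0.025 m and z of bail_grip in the frame of seat between -0.012 and 0.012 m and height (world z) of pail above 0.04 m and angle between pail's own z axis and vertical below 0.3 rad and linear speed of pail below 0.05 m/s); the robot touches nothing.
It fails at once if the screwdriver or the tape roll is moved by more than 40 mm (distance of any of driver, tape from where it was at the start of the episode above 0.04 m).
Of fuse1, fuse2, fuse3 only 2 to 3 are there at a start; the rules pass over those that are not, and their reading is None.
At some moment in a run one of fuse1, fuse2, fuse3, pail may be knocked a few centimetres aside while the robot is not near it.
Once in a run the grip may slacken for a moment while it holds something.
It also fails if it takes over 210 s, if anything falls off the work surface, if the arm or the gripper's body presses on something with over 40 N, if the wrist force passes 120 N, or if a joint passes its speed limit or range.

## Working session

There is one attempt and no reset: what is moved stays moved. The work goes in short steps, Python scripts to look and compute and a tool call to move; the robot and the scene stay as the last step left them, time stands still between calls to the robot, and variables do not carry over. Pictures are saved under pics/ and viewed, at most 14 in all, crops included, and the job is handed in when it is done.

Besides the shell and the picture viewer there is one more tool, called after "Emit:" as name([rows], argument=value, ...), one row to a line, values as JSON. play_rows: Moves the arm, as the interface text tells. Its arguments: {"type":"object","properties":{"targets":{"type":"array","items":{"type":"object","properties":{"grip":{"type":"number"},"linear":{"type":"array","items":{"type":"number"}},"delta_rot":{"type":"array","items":{"type":"number"}}}}},"force":{"type":"number"}},"required":["targets"]}

```bash
ls; mkdir -p pics; cat > h.py <<'E'
from workcell import bot
import numpy as np, cv2
def K(p):
    f=200/np.tan(np.radians(p["fov_y"])/2)
    return np.array([[f,0,p["cx"]],[0,f,p["cy"]],[0,0,1.]]), np.array(p["dist_coeffs"],float)
def rays(p,px):
    k,d=K(p); u=cv2.undistortPoints(np.array(px,float).reshape(-1,1,2),k,d).reshape(-1,2)
    return np.c_[u[:,0],-u[:,1],-np.ones(len(u))]
def to_world(p,pc):
    M=np.linalg.inv(p["world_to_cam"]); return pc@M[:3,:3].T+M[:3,3]
def at_z(p,px,z):
    r=rays(p,px); M=np.linalg.inv(p["world_to_cam"]); d=r@M[:3,:3].T; o=M[:3,3]
    return o+d*((z-o[2])/d[:,2])[:,None]
def cloud(p,mask):
    v,u=np.nonzero(mask&(p["range_z"]>0)); z=p["range_z"][v,u]
    return to_world(p,rays(p,np.c_[u,v])*z[:,None]),np.c_[u,v]
def proj(p,w):
    w=np.atleast_2d(w); M=np.array(p["world_to_cam"]); c=w@M[:3,:3].T+M[:3,3]; k,d=K(p)
    return cv2.projectPoints((c*[1,-1,-1]).reshape(-1,1,3),np.zeros(3),np.zeros(3),k,d)[0].reshape(-1,2)
def save(p,n,box=None,s=1):
    c=p["color"][:,:,::-1]
    if box: c=c[box[1]:box[3],box[0]:box[2]]
    cv2.imwrite(f"pics/{n}.png",cv2.resize(c,None,fx=s,fy=s,interpolation=cv2.INTER_CUBIC))
E
python3 - <<'E'
from h import *
for c in ("scene","side"):
    p=bot.camera(c); save(p,c,s=1.25)
    print(c,np.round(np.linalg.inv(p["world_to_cam"])[:3,3],2), p["fov_y"])
    for t in ("fuse1_mid","block1_mid","pail","bail_grip","slot1","slot2","slot3","seat","rack","hanger","driver","tape"):
        print(t,[(np.round(d["pixel"]).astype(int).tolist(),round(d["conf"],2)) for d in bot.pinpoint(p,t)])
E
```

```text
pics
scene [0.91 0.46 1.19] 50.65287742296707
fuse1_mid [([253, 210], 0.51), ([300, 150], 0.36)]
block1_mid [([269, 246], 0.52)]
pail [([327, 224], 0.92), ([334, 130], 0.89)]
bail_grip [([307, 192], 0.76), ([244, 151], 0.51)]
slot1 [([423, 298], 0.96), ([399, 284], 0.94), ([330, 226], 0.74)]
slot2 [([423, 298], 0.96), ([399, 284], 0.94), ([330, 226], 0.74)]
slot3 [([423, 298], 0.96), ([399, 284], 0.94), ([330, 226], 0.74)]
seat [([236, 103], 0.65)]
rack [([398, 290], 0.63)]
hanger [([247, 149], 0.81)]
driver [([455, 267], 0.82)]
tape [([310, 327], 0.92), ([235, 100], 0.36)]
side [ 0.35 -0.8   0.87] 50.13654272683266
fuse1_mid [([300, 184], 0.67)]
block1_mid [([391, 248], 0.59)]
pail [([222, 349], 0.75), ([320, 244], 0.57)]
bail_grip [([209, 293], 0.93), ([330, 237], 0.68)]
slot1 [([301, 170], 0.89), ([309, 186], 0.85), ([289, 161], 0.79), ([242, 178], 0.64)]
slot2 [([301, 170], 0.89), ([309, 186], 0.85), ([289, 161], 0.79), ([242, 178], 0.64)]
slot3 [([301, 170], 0.89), ([309, 186], 0.85), ([289, 161], 0.79), ([242, 178], 0.64)]
seat [([381, 308], 0.64)]
rack [([297, 184], 0.59)]
hanger [([391, 280], 0.49)]
driver [([243, 178], 0.45)]
tape [([380, 188], 0.89)]
```

View pics/scene.png

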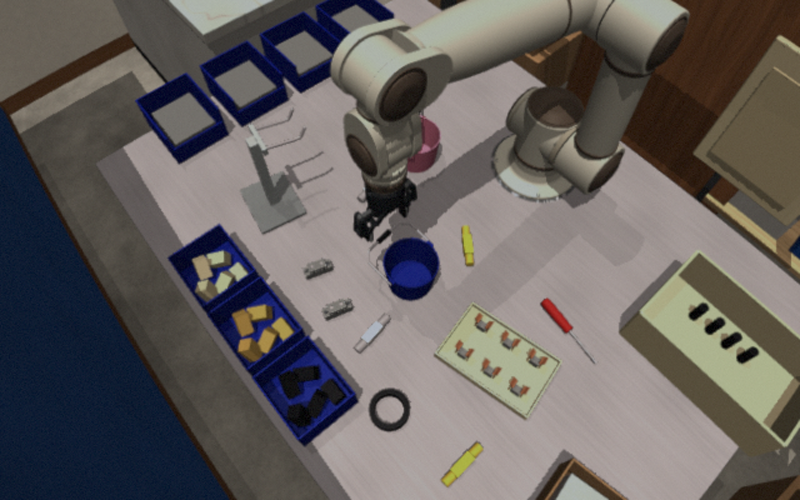

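View pics/side.png

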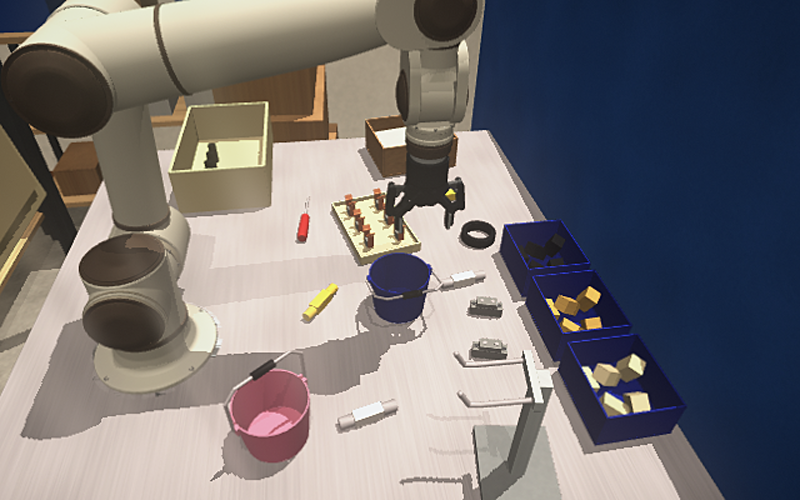

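Scene picture (shown at 1.25x): white fuse at (372,332), blocks at (318,268) and (338,308), blue pail (411,268), an empty rack (498,360), hanger (275,175). Side picture: a second white fuse at (368,413), white fuse (462,279). Look-alikes: yellow fuses at scene (467,245) and (462,464) and the pink pail at side (270,410). The fuses meant are the white ones and the pail meant is the blue one.

```bash
cat > m.py <<'E'
from h import *
def rect(P):
    (c,s,a)=cv2.minAreaRect((P[:,:2]*1000).astype(np.float32))
    if s[0]<s[1]: s=(s[1],s[0]); a+=90
    return np.round(np.r_[c,s],0), round((a+90)%180-90,1)
def report(p,t,zlo,zhi):
    for d in bot.trace(p,t):
        if d["conf"]<.3: continue
        P,uv=cloud(p,d["pixels"]); ok=(P[:,2]>zlo)&(P[:,2]<zhi); 
        if ok.sum()<15: continue
        col=np.median(p["color"][uv[ok][:,1],uv[ok][:,0]],axis=0).astype(int)
        P=P[ok]; print(t,round(d["conf"],2),np.round(d["box"]).astype(int).tolist(),"rect",*rect(P),"zmax",np.round(np.percentile(P[:,2],[50,98])*1000),"col",col,len(P))
E
python3 - <<'E'
from m import *
for c in ("scene","side"):
    p=bot.camera(c); print(c); np.save(f"{c}.npy",p,allow_pickle=True)
    report(p,"fuse1_mid",.004,.05); report(p,"block1_mid",.004,.06); report(p,"pail",.004,.3); report(p,"rack",.01,.03);report(p,"tape",.005,.05);report(p,"hanger",.225,.3)
    report(p,"hanger",-.005,.03)
    for t,z in (("slot1",.045),("seat",.247),("hanger",0),("fuse1_mid",.012),("block1_mid",.018),("pail_pivot",.092),("rack",0),("pail",0)):
        for d in bot.pinpoint(p,t): print(t,round(d["conf"],2),np.round(at_z(p,[d["pixel"]],z)[0]*1000))
E
```

```text
scene
fuse1_mid 0.58 [287, 154, 291, 163] rect [ 452. -227.   30.   19.] 22.7 zmax [19. 26.] col [135 127 125] 44
fuse1_mid 0.42 [295, 309, 327, 344] rect [761. 254.  88.  87.] 49.3 zmax [24. 29.] col [37 36 36] 500
block1_mid 0.64 [257, 241, 280, 256] rect [703.  -9.  69.  27.] -16.2 zmax [28. 41.] col [117 113 108] 245
block1_mid 0.34 [347, 240, 448, 336] rect [497. 329. 249. 163.] -77.4 zmax [14. 57.] col [171 175 141] 4672
pail 0.7 [327, 90, 355, 140] rect [ 232. -217.  150.   73.] 32.2 zmax [ 59. 101.] col [88 49 57] 616
pail 0.65 [301, 185, 351, 240] rect [522.  32. 145. 131.] -45.7 zmax [ 53. 121.] col [10 14 55] 1483
rack 0.88 [348, 240, 448, 334] rect [496. 328. 250. 165.] -77.3 zmax [14. 28.] col [171 176 145] 3918
tape 0.62 [294, 307, 326, 345] rect [761. 254.  88.  87.] 50.1 zmax [24. 29.] col [36 35 35] 462
hanger 0.72 [192, 89, 248, 186] rect [ 596. -362.  124.   82.] -11.6 zmax [256. 264.] col [151 148 145] 259
hanger 0.72 [192, 89, 248, 186] rect [ 630. -465.  342.  135.] 81.0 zmax [11. 18.] col [116 116 112] 1347
slot1 0.97 [480. 404.  45.]
slot1 0.59 [517. 262.  45.
[... 998 characters left out ...]
. 28.] col [51 47 44] 393
hanger 0.77 [361, 278, 446, 400] rect [ 587. -367.  135.   91.] -9.9 zmax [254. 265.] col [216 203 193] 1185
hanger 0.77 [361, 278, 446, 400] rect [ 664. -291.  290.  142.] 79.3 zmax [12. 17.] col [175 171 161] 2963
slot1 0.93 [497. 323.  45.]
slot1 0.73 [477. 400.  45.]
slot1 0.61 [518. 253.  45.]
slot1 0.35 [520.  91.  45.]
seat 0.67 [ 549. -359.  247.]
hanger 0.57 [ 675. -101.    0.]
fuse1_mid 0.67 [500.  23.  12.]
fuse1_mid 0.6 [ 411. -241.   12.]
block1_mid 0.83 [696. -19.  18.]
pail_pivot 0.86 [512.  37.  92.]
pail_pivot 0.56 [ 245. -232.   92.]
pail_pivot 0.28 [646.   4.  92.]
rack 0.63 [496. 335.   0.]
pail 0.95 [ 247. -251.    0.]
pail 0.72 [512.  44.   0.]
```

```bash
python3 - <<'E'
from m import *
for c,regs in (("scene",dict(fuseB=(282,248,316,284),blk1=(255,236,286,258),blk2=(238,204,270,225))),("side",dict(fuseB=(350,212,392,234),blk1=(370,232,410,256),blk2=(372,266,412,290)))):
    p=np.load(f"{c}.npy",allow_pickle=True).item()
    for n,b in regs.items():
        m=np.zeros((400,640),bool); m[b[1]:b[3],b[0]:b[2]]=1
        P,uv=cloud(p,m); P=P[(P[:,2]>.008)&(P[:,2]<.06)]; print(c,n,*rect(P),np.round(np.percentile(P[:,2],[50,98])*1000),len(P))
    # bail: thin stuff / pail rim
    for d in bot.trace(p,"pail")[:0]: pass
# wrist look
p=bot.camera("wrist"); save(p,"w0",s=1.25); print(np.round(np.linalg.inv(p["world_to_cam"]),3),p["fov_y"])
print({k:bot.get_obs()[k] for k in ("time","ee_pos","tcp_rot","opening")})
E
```

```text
scene fuseB [677.  91. 112.  25.] 9.5 [22. 27.] 308
scene blk1 [703.  -9.  71.  27.] -16.2 [28. 41.] 250
scene blk2 [ 674. -128.   71.   27.] -17.0 [28. 39.] 232
side fuseB [675.  91. 111.  28.] 12.7 [21. 27.] 289
side blk1 [700. -10.  70.  29.] -16.2 [26. 39.] 317
side blk2 [ 672. -128.   69.   30.] -15.2 [26. 39.] 369
[[ 1.    -0.     0.001  0.55 ]
 [ 0.     0.962  0.275  0.069]
 [-0.001 -0.275  0.962  0.374]
 [ 0.     0.     0.     1.   ]] 63.31728528775175
{'time': 3.05, 'ee_pos': array([5.49989263e-01, 4.42395095e-06, 2.31293746e-01]), 'tcp_rot': array([-1.79999925e+02, -1.14913099e-03,  8.99992270e+01]), 'opening': 0.0854098881842737}
```

View pics/w0.png

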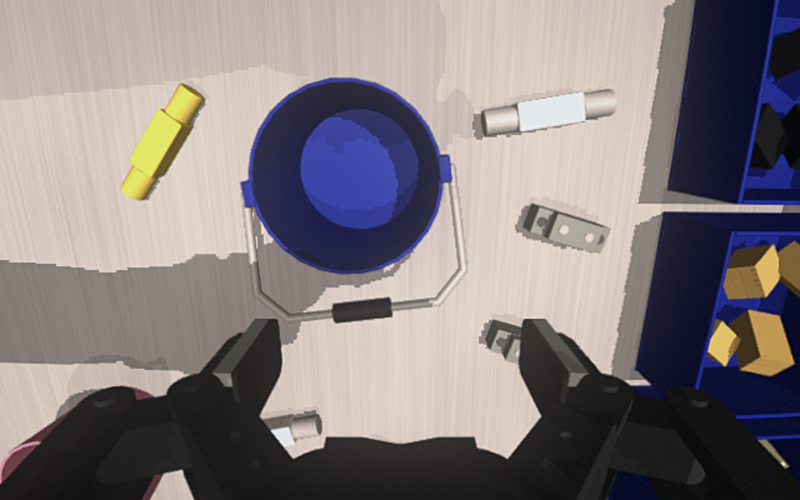

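Wrist picture (1.25x): the pail is at (346,175), its bail is folded towards -y with the grip at (362,309), fuse B is at (548,111), and the blocks are at (565,228) and (505,340). Moving to fuse B at (676,91).

Emit:
play_rows([
  {"grip":60,"linear":[4,3,0],"delta_rot":[0,0,-0.14]},
  {"grip":60,"linear":[8,6,0],"delta_rot":[0,0,-0.29]},
  {"grip":60,"linear":[12.6,9.1,0],"delta_rot":[0,0,-0.43]},
  {"grip":60,"linear":[12.6,9.1,0],"delta_rot":[0,0,-0.57]},
  {"grip":60,"linear":[12.6,9.1,-2],"delta_rot":[0,0,-0.71]},
  {"grip":60,"linear":[12.6,9.1,-4],"delta_rot":[0,0,-0.86]},
  {"grip":60,"linear":[12.6,9.1,-6],"delta_rot":[0,0,-1.0]},
  {"grip":60,"linear":[12.6,9.1,-8],"delta_rot":[0,0,-1.14]},
  {"grip":60,"linear":[12.6,9.1,-10],"delta_rot":[0,0,-1.28]},
  {"grip":60,"linear":[12.6,9.1,-10],"delta_rot":[0,0,-1.38]},
], force=60)

```text
time: 4.05
ee_pos: [0.6747, 0.0908, 0.1276]
tcp_rot: [-180.0, 0.3, 10.6]
wrist_force: [-0.3, -0.4, -0.1]
opening: 0.0654
grasp_force: 0.0
```

```bash
python3 - <<'E'
from m import *
o=bot.get_obs(); print(np.round(o["q"],1),o["ee_pos"],o["tcp_rot"],o["opening"],o["wrist_force"])
p=bot.camera("wrist"); save(p,"w1"); report(p,"fuse1_mid",.005,.05); print(np.round(np.linalg.inv(p["world_to_cam"]),3))
E
```

```text
[  7.7  22.8  19.9  87.4  -0.  177. ] [0.67469768 0.09080625 0.1275999 ] [-179.98558159    0.28037025   10.61630286] 0.06536094366474854 [-0.3106446  -0.38592225 -0.14342382]
[[ 0.184  0.944  0.275  0.744]
 [-0.983  0.177  0.051  0.103]
 [-0.    -0.28   0.96   0.27 ]
 [ 0.     0.     0.     1.   ]]
```

Emit:
play_rows([
  {"grip":60,"linear":[0,0,0],"delta_rot":[0,0,0.15]},
  {"grip":60,"linear":[0,0,0],"delta_rot":[0,0,0.3]},
  {"grip":60,"linear":[0,0,0],"delta_rot":[0,0,0.45]},
  {"grip":60,"linear":[0,0,0],"delta_rot":[0,0,0.6]},
  {"grip":60,"linear":[0,0,0],"delta_rot":[0,0,0.75]},
  {"grip":60,"linear":[0,0,0],"delta_rot":[0,0,0.9]},
  {"grip":60,"linear":[0,0,0],"delta_rot":[0,0,1.05]},
  {"grip":60,"linear":[0,0,0],"delta_rot":[0,0,1.2]},
  {"grip":60,"linear":[0,0,0],"delta_rot":[0,0,1.35]},
  {"grip":60,"linear":[0,0,0],"delta_rot":[0,0,1.5]},
])

```text
time: 5.15
ee_pos: [0.6764, 0.091, 0.1321]
tcp_rot: [179.9, -0.0, 97.4]
wrist_force: [-0.4, -0.0, -0.1]
opening: 0.0654
grasp_force: 0.0
```

Emit:
play_rows([
  {"grip":60,"linear":[0,0,0],"delta_rot":[0,0,0.15]},
  {"grip":60,"linear":[0,0,0],"delta_rot":[0,0,0.3]},
  {"grip":60,"linear":[0,0,0],"delta_rot":[0,0,0.45]},
  {"grip":60,"linear":[0,0,0],"delta_rot":[0,0,0.6]},
  {"grip":60,"linear":[0,0,0],"delta_rot":[0,0,0.75]},
  {"grip":60,"linear":[0,0,0],"delta_rot":[0,0,0.9]},
  {"grip":60,"linear":[0,0,0],"delta_rot":[0,0,1.05]},
  {"grip":60,"linear":[0,0,0],"delta_rot":[0,0,1.2]},
  {"grip":60,"linear":[0,0,0],"delta_rot":[0,0,1.35]},
  {"grip":60,"linear":[0,0,0],"delta_rot":[0,0,1.5]},
])

```text
time: 6.15
ee_pos: [0.6763, 0.0911, 0.132]
tcp_rot: [180.0, 0.1, -176.6]
wrist_force: [-0.4, 0.2, 0.5]
opening: 0.0653
grasp_force: 0.0
```

Emit:
play_rows([
  {"grip":60,"linear":[0,0,-4],"delta_rot":[0,0,0.14]},
  {"grip":60,"linear":[0,0,-8],"delta_rot":[0,0,0.14]},
  {"grip":60,"linear":[0,0,-8],"delta_rot":[0,0,0.14]},
])

```text
time: 6.45
ee_pos: [0.6731, 0.0906, 0.0458]
tcp_rot: [180.0, -0.5, -169.0]
wrist_force: [-0.5, 0.4, -0.3]
opening: 0.0655
grasp_force: 0.0
```

```bash
python3 - <<'E'
from m import *
o=bot.get_obs(); print(np.round(o["q"],1),o["ee_pos"],o["tcp_rot"],o["opening"])
p=bot.camera("wrist"); save(p,"w1"); report(p,"fuse1_mid",.005,.05)
E
```

```text
[ 7.7 23.5 11.8 78.7 -0.  -3.3] [0.67310845 0.09058487 0.04577765] [ 179.97292476   -0.47904233 -169.01018627] 0.06546506437461601
```

View pics/w1.png

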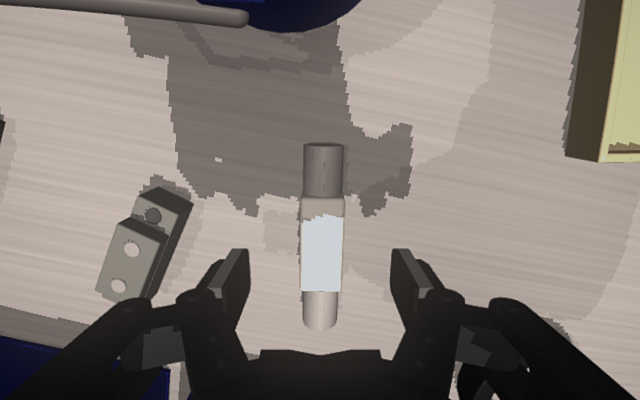

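Wrist view: the white fuse (centre 321,252) is between the pads and square to them. Descending and gripping.

Emit:
play_rows([
  {"grip":60,"linear":[0,0,-2],"delta_rot":[0,0,0]},
  {"grip":60,"linear":[0,0,-4],"delta_rot":[0,0,0]},
  {"grip":60,"linear":[0,0,-4.6],"delta_rot":[0,0,0]},
  {"grip":60,"linear":[0,0,-4.6],"delta_rot":[0,0,0]},
  {"grip":230,"linear":[0,0,-4.6],"delta_rot":[0,0,0]},
  {"grip":230,"linear":[0,0,-4.6],"delta_rot":[0,0,0]},
  {"grip":230,"linear":[0,0,-4.6],"delta_rot":[0,0,0]},
  {"grip":230,"linear":[0,0,-4.6],"delta_rot":[0,0,0]},
  {"grip":230,"linear":[0,0,-4.6],"delta_rot":[0,0,0]},
], force=80)

```text
time: 7.45
ee_pos: [0.6768, 0.0911, 0.0069]
tcp_rot: [-180.0, 0.1, -169.2]
wrist_force: [-0.3, -1.3, 6.6]
opening: 0.0222
grasp_force: 80.4
```

Emit:
play_rows([
  {"grip":230,"linear":[0,0,1],"delta_rot":[0,0,0]},
  {"grip":230,"linear":[0,0,4],"delta_rot":[0,0,0]},
  {"grip":230,"linear":[0,0,8],"delta_rot":[0,0,0]},
  {"grip":230,"linear":[0,0,12],"delta_rot":[0,0,0]},
  {"grip":230,"linear":[-3,4,14],"delta_rot":[0,0,0]},
  {"grip":230,"linear":[-6,8,15],"delta_rot":[0,0,0]},
  {"grip":230,"linear":[-9,12,15],"delta_rot":[0,0,0]},
  {"grip":230,"linear":[-10,14,15],"delta_rot":[0,0,0]},
  {"grip":230,"linear":[-10,14,15],"delta_rot":[0,0,0]},
  {"grip":230,"linear":[-10,14,15],"delta_rot":[0,0,0]},
])

```text
time: 8.45
ee_pos: [0.5758, 0.2314, 0.1559]
tcp_rot: [-180.0, 0.0, -169.1]
wrist_force: [-0.0, -0.5, -0.5]
opening: 0.0221
grasp_force: 79.4
```

```bash
python3 - <<'E'
from m import *
o=bot.get_obs(); print(np.round(o["q"],1),o["ee_pos"],o["tcp_rot"],o["opening"])
p=bot.camera("wrist"); save(p,"w2"); np.save("w2.npy",p,allow_pickle=True); report(p,"fuse1_mid",.05,.3); report(p,"rack",.01,.03)
for d in bot.pinpoint(p,"slot1"): print(round(d["conf"],2),np.round(d["pixel"]),np.round(at_z(p,[d["pixel"]],.045)[0]*1000,1))
for d in bot.pinpoint(p,"fuse1_mid"): print(round(d["conf"],2),np.round(d["pixel"]),np.round(at_z(p,[d["pixel"]],o["ee_pos"][2]+.008)[0]*1000,1))
E
```

```text
[21.9 13.9 11.8 87.9 -0.  11. ] [0.57579389 0.23141206 0.1559023 ] [-1.79991101e+02  2.94283241e-02 -1.69077878e+02] 0.022119326037280933
rack 0.93 [300, 16, 617, 217] rect [496. 329. 251. 161.] -77.4 zmax [14. 27.] col [200 204 159] 45097
rack 0.33 [283, 323, 349, 350] rect [729. 258.  69.  22.] -88.1 zmax [24. 26.] col [43 43 42] 303
0.92 [370. 125.] [510.9 256.8  45. ]
0.88 [465. 123.] [495.4 328.5  45. ]
0.55 [552. 121.] [479.8 396.   45. ]
```

View pics/w2.png

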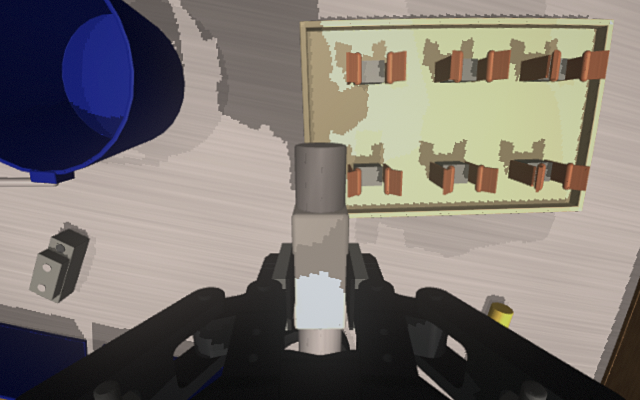

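```bash
python3 - <<'E'
from m import *
p=np.load("w2.npy",allow_pickle=True).item()
m=np.zeros((400,640),bool); m[138:355,285:360]=1
P,uv=cloud(p,m); ok=(P[:,2]>.14)&(P[:,2]<.2)
P=P[ok];uv=uv[ok]; t=np.array([.5758,.2314,.1559]); a=np.radians(10.92); d=P-t
l=d@[np.cos(a),np.sin(a),0]; s=d@[-np.sin(a),np.cos(a),0]
for lo in range(-70,70,10):
    k=(l>lo/1e3)&(l<(lo+10)/1e3); 
    if k.sum()>20: print(lo,k.sum(),"side",np.round(np.percentile(s[k],[5,50,95])*1e3,1),"z",np.round(np.percentile(d[k,2],[50,98])*1e3,1))
print(l.min(),l.max())
k=(abs(s)<.009); print(np.percentile(l[k],[.5,99.5]))
E
```

```text
-60 976 side [-10.2  -0.9   8.3] z [13.4 16.2]
-50 1242 side [-10.3  -0.8   8.6] z [14.1 16.3]
-40 1175 side [-10.5  -0.8   8.4] z [14.1 16.3]
-30 1456 side [-11.6  -0.8   9.8] z [16.4 17.8]
-20 1953 side [-14.2   0.8  14.2] z [16.8 36.8]
-10 1620 side [-12.8  -0.4  11.7] z [17.1 40.8]
0 1500 side [-12.9  -0.8  11.3] z [17.  42.1]
10 1050 side [-11.9  -1.3   9.8] z [16.7 36.3]
20 696 side [-10.9  -1.3   9.2] z [16.4 17.6]
30 716 side [-10.   -0.8   8.1] z [14.2 16.1]
40 201 side [-11.3   0.1   9.2] z [12.4 15.7]
-0.056092068841689144 0.04771855880623826
[-0.05595817  0.04154398]
```

Emit:
play_rows([
  {"grip":230,"linear":[-3,5,0],"delta_rot":[0,0,0.03]},
  {"grip":230,"linear":[-6,10,0],"delta_rot":[0,0,0.03]},
  {"grip":230,"linear":[-8.5,15,0],"delta_rot":[0,0,0.03]},
  {"grip":230,"linear":[-9.5,16.8,0],"delta_rot":[0,0,0.03]},
  {"grip":230,"linear":[-9.5,16.8,-3],"delta_rot":[0,0,0.03]},
  {"grip":230,"linear":[-9.5,16.8,-6],"delta_rot":[0,0,0.03]},
  {"grip":230,"linear":[-9.5,16.8,-6.5],"delta_rot":[0,0,0.03]},
  {"grip":230,"linear":[-9.5,16.8,-6.5],"delta_rot":[0,0,0.03]},
])

```text
time: 9.5
ee_pos: [0.481, 0.3981, 0.0896]
tcp_rot: [-179.9, -0.1, -167.5]
wrist_force: [0.9, 0.2, -0.9]
opening: 0.0221
grasp_force: 79.4
```

```bash
python3 - <<'E'
from m import *
o=bot.get_obs(); print(np.round(o["q"],1),o["ee_pos"],o["tcp_rot"],o["opening"])
p=bot.camera("wrist"); save(p,"w3")
# copper jaws and fuse in the tool-aligned frame
c=np.array([.496,.3287,0]); a=np.radians(12.6); ex=np.array([np.cos(a),np.sin(a),0]); ey=np.array([-np.sin(a),np.cos(a),0])
P,uv=cloud(p,np.ones((400,640),bool)); col=p["color"][uv[:,1],uv[:,0]].astype(int)
l=(P-c)@ex; s=(P-c)@ey
cop=(col[:,0]>col[:,2]*1.6)&(col[:,0]>80)&(abs(s)<.11)&(abs(l)<.07)&(P[:,2]>.03)&(P[:,2]<.07)
for k in (-72,0,72):
    m=cop&(abs(s-k/1e3)<.03)
    for sg in (-1,1):
        mm=m&(np.sign(l)==sg)
        if mm.sum()>30: print(k,sg,mm.sum(),np.round([np.percentile(s[mm],2)*1e3,np.percentile(s[mm],98)*1e3,np.median(l[mm])*1e3],1))
f=(P[:,2]>.075)&(P[:,2]<.11)&(l<-.03)&(abs(s-.072)<.016); print("fuse cap s",np.round(np.percentile(s[f],[3,50,97])*1e3,1),"l",l[f].min(),f.sum())
for d in bot.pinpoint(p,"slot1"): print(round(d["conf"],2),np.round(d["pixel"]),np.round(at_z(p,[d["pixel"]],.045)[0]*1000,1))
E
```

```text
[39.6 14.8  5.6 80.9 -0.  27.1] [0.4809896  0.39811673 0.08961163] [-1.79945198e+02 -1.06857998e-01 -1.67497349e+02] 0.022104601669059823
-72 -1 1546 [-91.3 -52.1 -41.4]
-72 1 1129 [-90.9 -52.2  40.2]
0 -1 1573 [-19.6  19.9 -41.6]
0 1 582 [-19.4  19.6  35.1]
72 -1 890 [ 51.7  91.6 -41.4]
fuse cap s [60.1 70.2 80.1] l -0.05569106896271759 3328
0.95 [ 94. 222.] [508.1 258.3  45. ]
0.56 [204. 227.] [496.  327.5  45. ]
```

View pics/w3.png

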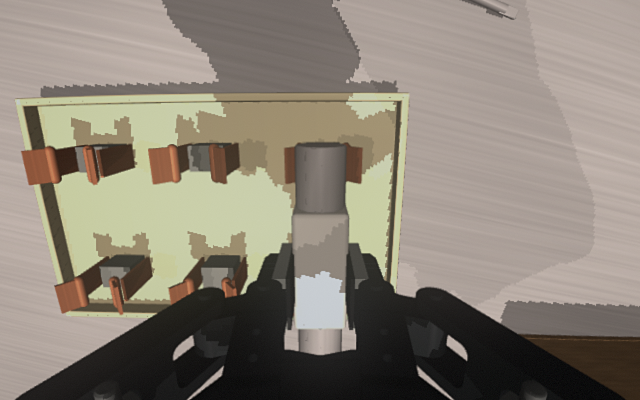

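The fuse is over way 3, about 1.5 mm short in y. Nudging it and pressing down.

Emit:
play_rows([
  {"grip":230,"linear":[0,0.1,0],"delta_rot":[0,0,0]},
  {"grip":230,"linear":[0,0.1,-1],"delta_rot":[0,0,0]},
  {"grip":230,"linear":[0,0.1,-1.7],"delta_rot":[0,0,0]},
  {"grip":230,"linear":[0,0.1,-2.4],"delta_rot":[0,0,0]},
  {"grip":230,"linear":[0,0.1,-3.1],"delta_rot":[0,0,0]},
  {"grip":230,"linear":[0,0.1,-3.8],"delta_rot":[0,0,0]},
  {"grip":230,"linear":[0,0.1,-4.5],"delta_rot":[0,0,0]},
  {"grip":230,"linear":[0,0.1,-5],"delta_rot":[0,0,0]},
  {"grip":230,"linear":[0,0.1,-5.2],"delta_rot":[0,0,0]},
  {"grip":230,"linear":[0,0.1,-5.2],"delta_rot":[0,0,0]},
], force=100)

```text
time: 10.6
ee_pos: [0.481, 0.3999, 0.0399]
tcp_rot: [180.0, 0.0, -167.4]
wrist_force: [-5.3, -4.3, 12.4]
opening: 0.0215
grasp_force: 105.2
```

```bash
cat > fz.py <<'E'
from m import *
def seat_check(k,save_as=None):
    p=bot.camera("wrist")
    if save_as: save(p,save_as)
    c=np.array([.496,.3287,0]); a=np.radians(12.6); ex=np.array([np.cos(a),np.sin(a),0]); ey=np.array([-np.sin(a),np.cos(a),0])
    P,uv=cloud(p,np.ones((400,640),bool)); l=(P-c)@ex; s=(P-c)@ey
    f=(l<-.03)&(l>-.06)&(abs(s-k)<.013)&(P[:,2]>.03)&(P[:,2]<.12)
    b=(abs(l)<.025)&(abs(s-k)<.009)&(P[:,2]>.03)&(P[:,2]<.12)
    for n,m in (("cap",f),("body",b)):
        if m.sum()>20: print(n,"l",np.round(np.percentile(l[m],1)*1e3,1),"s",np.round(np.percentile(s[m],[3,97])*1e3,1),"ztop",np.round(np.percentile(P[m,2],[50,97])*1e3,1),m.sum())
E
python3 - <<'E'
from fz import *
o=bot.get_obs(); print(o["ee_pos"],o["opening"],o["wrist_force"])
seat_check(.072)
E
```

```text
[0.48096063 0.39994247 0.03985368] 0.02149526005942184 [-5.30895849 -4.31410464 12.3922488 ]
cap l -55.2 s [59.8 84.1] ztop [54.5 56.6] 4083
body l -24.4 s [63.5 80.5] ztop [ 56.7 119.3] 5534
```

Emit:
play_rows([
  {"grip":140,"linear":[0,0,0],"delta_rot":[0,0,0]},
  {"grip":140,"linear":[0,0,0],"delta_rot":[0,0,0]},
  {"grip":140,"linear":[0,0,0],"delta_rot":[0,0,0]},
  {"grip":140,"linear":[0,0,2],"delta_rot":[0,0,0]},
  {"grip":140,"linear":[0,0,5],"delta_rot":[0,0,0]},
  {"grip":140,"linear":[0,0,9],"delta_rot":[0,0,0]},
  {"grip":140,"linear":[0,0,13],"delta_rot":[0,0,0]},
  {"grip":140,"linear":[0,0,16],"delta_rot":[0,0,0]},
  {"grip":140,"linear":[0,0,16],"delta_rot":[0,0,0]},
])

```text
time: 11.55
ee_pos: [0.4822, 0.401, 0.2031]
tcp_rot: [179.8, 0.3, -167.4]
wrist_force: [0.9, -0.4, 0.1]
opening: 0.0389
grasp_force: 0.0
```

```bash
python3 - <<'E'
from fz import *
o=bot.get_obs(); print(o["ee_pos"],o["opening"],o["wrist_force"])
seat_check(.072)
p=np.load("side.npy",allow_pickle=True).item(); m=np.zeros((400,640),bool); m[270:370,160:260]=1
P,_=cloud(p,m)
for z in (.12,.15): 
    Q=P[(P[:,2]>z)&(P[:,2]<.25)]; print(z,Q.min(0),Q.max(0),len(Q))
Q=P[(P[:,2]>.08)&(P[:,2]<.12)];print(Q.min(0),Q.max(0))
p=bot.camera("side"); np.save("side2.npy",p,allow_pickle=True)
report(p,"fuse1_mid",.004,.05)
E
```

```text
[0.48216731 0.40096214 0.20312726] 0.038870393946505793 [ 0.85994753 -0.36065023  0.08742682]
cap l -55.0 s [59.9 83.9] ztop [54.5 56.7] 836
body l -24.6 s [63.3 80.5] ztop [56.6 57.9] 1061
0.12 [ 0.18529836 -0.28903594  0.12172441] [ 0.30623799 -0.19891099  0.19176358] 405
0.15 [ 0.18547618 -0.28806436  0.1505004 ] [ 0.30623799 -0.19891099  0.19176358] 347
[ 0.18050406 -0.30929217  0.08003128] [ 0.3103669  -0.17396422  0.11902714]
fuse1_mid 0.69 [273, 322, 318, 342] rect [ 408. -236.  108.   26.] 13.5 zmax [22. 27.] col [223 207 199] 547
```

Emit:
play_rows([
  {"grip":80,"linear":[-0.5,-5,0],"delta_rot":[0,0,0]},
  {"grip":80,"linear":[-1,-10,0],"delta_rot":[0,0,0]},
  {"grip":80,"linear":[-1.5,-15,0],"delta_rot":[0,0,0]},
  {"grip":80,"linear":[-2,-20,0],"delta_rot":[0,0,0]},
  {"grip":80,"linear":[-2.5,-25,0],"delta_rot":[0,0,0]},
  {"grip":80,"linear":[-3,-30,0],"delta_rot":[0,0,0]},
  {"grip":80,"linear":[-3.5,-35,0],"delta_rot":[0,0,0]},
  {"grip":80,"linear":[-4,-40,0],"delta_rot":[0,0,0]},
  {"grip":80,"linear":[-4.5,-45,0],"delta_rot":[0,0,0]},
  {"grip":80,"linear":[-5,-50,0],"delta_rot":[0,0,0]},
])

```text
time: 12.7
ee_pos: [0.43, -0.0992, 0.1967]
tcp_rot: [180.0, -0.1, -167.4]
wrist_force: [1.5, 0.1, -0.1]
opening: 0.0588
grasp_force: 0.0
```

Emit:
play_rows([
  {"grip":80,"linear":[-0.8,-5,0],"delta_rot":[0,0,0]},
  {"grip":80,"linear":[-1.2,-9.5,0],"delta_rot":[0,0,0]},
  {"grip":80,"linear":[-1.7,-13.5,0],"delta_rot":[0,0,0]},
  {"grip":80,"linear":[-1.7,-13.5,-3],"delta_rot":[0,0,0]},
  {"grip":80,"linear":[-1.7,-13.5,-7],"delta_rot":[0,0,0]},
  {"grip":80,"linear":[-1.7,-13.5,-11],"delta_rot":[0,0,0]},
  {"grip":80,"linear":[-1.7,-13.5,-14],"delta_rot":[0,0,0]},
  {"grip":80,"linear":[-1.7,-13.5,-14],"delta_rot":[0,0,0]},
])

```text
time: 13.5
ee_pos: [0.411, -0.2308, 0.0528]
tcp_rot: [179.6, -0.4, -167.4]
wrist_force: [-0.4, -0.4, -0.5]
opening: 0.0586
grasp_force: 0.0
```

```bash
python3 - <<'E'
from fz import *
o=bot.get_obs(); print(np.round(o["q"],1),o["ee_pos"],o["tcp_rot"],o["opening"],o["wrist_force"])
p=bot.camera("wrist"); save(p,"w4"); report(p,"fuse1_mid",.005,.05)
m=np.zeros((400,640),bool); m[100:345,262:378]=1
P,uv=cloud(p,m); print(rect(P[(P[:,2]>.008)&(P[:,2]<.03)]))
p=bot.camera("scene"); np.save("scene3.npy",p,allow_pickle=True); save(p,"s3",(180,60,520,380),1.75); report(p,"fuse1_mid",.004,.08); report(p,"pail",.004,.3)
E
```

```text
[-29.3  -4.9 -19.6  75.9   0.  -41.9] [ 0.41100603 -0.23075889  0.05277756] [ 179.64653085   -0.39239852 -167.44754469] 0.058628116644221524 [-0.37796742 -0.36800171 -0.49785975]
fuse1_mid 0.93 [291, 132, 334, 318] rect [ 410. -236.  111.   24.] 13.1 zmax [23. 25.] col [163 152 142] 7101
fuse1_mid 0.36 [594, 348, 640, 400] rect [466.  11.  35.   7.] -57.7 zmax [18. 38.] col [ 4  6 30] 1232
(array([ 410., -236.,  111.,   24.]), 13.1)
fuse1_mid 0.75 [288, 145, 302, 159] rect [ 427. -233.   65.   56.] -20.0 zmax [22. 29.] col [145 137 136] 170
pail 0.96 [299, 180, 351, 239] rect [512.  24. 156. 149.] 40.0 zmax [ 57. 121.] col [10 14 54] 1564
pail 0.65 [315, 78, 354, 139] rect [ 222. -298.  260.  129.] 64.9 zmax [ 64. 186.] col [72 39 46] 1320
pail 0.61 [194, 88, 247, 185] rect [ 617. -372.  191.  162.] -8.9 zmax [ 14. 262.] col [111 110 107] 2088
```

View pics/w4.png

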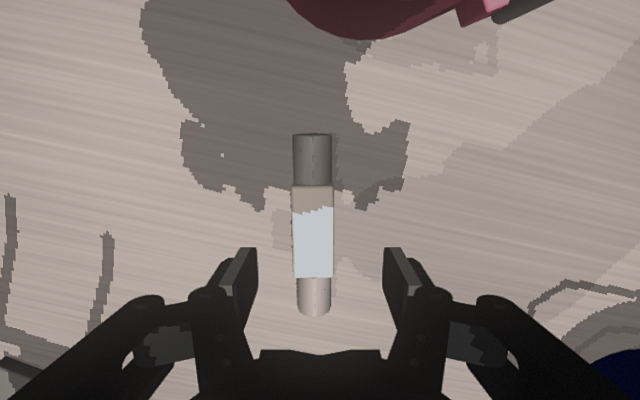

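View pics/s3.png

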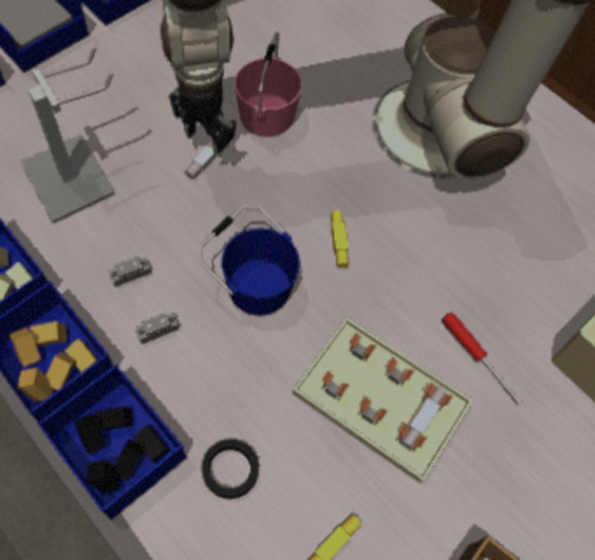

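Wrist view: white fuse at (313,225) between the pads. The scene crop shows the first fuse seated in way 3 and only this other white one left; the yellow ones are look-alikes, left alone.

Emit:
play_rows([
  {"grip":80,"linear":[0,0,-2.5],"delta_rot":[0,0,0]},
  {"grip":80,"linear":[0,0,-5],"delta_rot":[0,0,0]},
  {"grip":80,"linear":[0,0,-5.4],"delta_rot":[0,0,0]},
  {"grip":80,"linear":[0,0,-5.4],"delta_rot":[0,0,0]},
  {"grip":230,"linear":[0,0,-5.4],"delta_rot":[0,0,0]},
  {"grip":230,"linear":[0,0,-5.4],"delta_rot":[0,0,0]},
  {"grip":230,"linear":[0,0,-5.4],"delta_rot":[0,0,0]},
  {"grip":230,"linear":[0,0,-5.4],"delta_rot":[0,0,0]},
  {"grip":230,"linear":[0,0,-5.4],"delta_rot":[0,0,0]},
], force=90)

```text
time: 14.65
ee_pos: [0.4151, -0.233, 0.006]
tcp_rot: [-179.9, 0.1, -167.4]
wrist_force: [-1.0, 0.6, 6.1]
opening: 0.0221
grasp_force: 89.0
```

Emit:
play_rows([
  {"grip":230,"linear":[0,0,2],"delta_rot":[0,0,0]},
  {"grip":230,"linear":[0,0,6],"delta_rot":[0,0,0]},
  {"grip":230,"linear":[0,0,11],"delta_rot":[0,0,0]},
  {"grip":230,"linear":[0,0,16],"delta_rot":[0,0,0]},
  {"grip":230,"linear":[0.7,4.5,18],"delta_rot":[0,0,0]},
  {"grip":230,"linear":[1.4,9,18],"delta_rot":[0,0,0]},
  {"grip":230,"linear":[2.1,13.5,18],"delta_rot":[0,0,0]},
  {"grip":230,"linear":[2.8,18,18],"delta_rot":[0,0,0]},
  {"grip":230,"linear":[3.5,22.5,18],"delta_rot":[0,0,0]},
  {"grip":230,"linear":[4.2,27,18],"delta_rot":[0,0,0]},
])

```text
time: 15.65
ee_pos: [0.4563, 0.0393, 0.1852]
tcp_rot: [-180.0, 0.1, -167.4]
wrist_force: [0.4, -0.4, 0.1]
opening: 0.0217
grasp_force: 88.5
```

Emit:
play_rows([
  {"grip":230,"linear":[0.7,5,0],"delta_rot":[0,0,0]},
  {"grip":230,"linear":[1.4,10,0],"delta_rot":[0,0,0]},
  {"grip":230,"linear":[2.1,15,0],"delta_rot":[0,0,0]},
  {"grip":230,"linear":[2.8,20,0],"delta_rot":[0,0,0]},
  {"grip":230,"linear":[3.5,25,0],"delta_rot":[0,0,0]},
  {"grip":230,"linear":[4.4,29.6,0],"delta_rot":[0,0,0]},
  {"grip":230,"linear":[4.4,29.6,-3.5],"delta_rot":[0,0,0]},
  {"grip":230,"linear":[4.4,29.6,-7],"delta_rot":[0,0,0]},
  {"grip":230,"linear":[4.4,29.6,-9.5],"delta_rot":[0,0,0]},
  {"grip":230,"linear":[4.4,29.6,-9.5],"delta_rot":[0,0,0]},
])

```text
time: 16.65
ee_pos: [0.4986, 0.3326, 0.0858]
tcp_rot: [-179.9, -0.3, -167.4]
wrist_force: [-0.9, -0.5, -1.0]
opening: 0.0218
grasp_force: 88.5
```

```bash
python3 - <<'E'
from fz import *
o=bot.get_obs(); print(o["ee_pos"],o["tcp_rot"],o["opening"],o["wrist_force"])
seat_check(0,"w5")
E
```

```text
[0.49856997 0.33258693 0.08577019] [-179.8779005    -0.31431855 -167.42445985] 0.021817239922724992 [-0.93221903 -0.54181106 -1.01143055]
cap l -57.5 s [-8.6 12.1] ztop [101.  103.1] 3785
body l -24.6 s [-8.8  8.5] ztop [103.4 108.4] 4592
```

Emit:
play_rows([
  {"grip":230,"linear":[0.1,0,0],"delta_rot":[0,0,0]},
  {"grip":230,"linear":[0.1,0,-1],"delta_rot":[0,0,0]},
  {"grip":230,"linear":[0.1,0,-1.7],"delta_rot":[0,0,0]},
  {"grip":230,"linear":[0.1,0,-2.4],"delta_rot":[0,0,0]},
  {"grip":230,"linear":[0.1,0,-3.1],"delta_rot":[0,0,0]},
  {"grip":230,"linear":[0.1,0,-3.8],"delta_rot":[0,0,0]},
  {"grip":230,"linear":[0.1,0,-4.5],"delta_rot":[0,0,0]},
  {"grip":230,"linear":[0.1,0,-5],"delta_rot":[0,0,0]},
  {"grip":230,"linear":[0.1,0,-5.2],"delta_rot":[0,0,0]},
  {"grip":230,"linear":[0.1,0,-5.2],"delta_rot":[0,0,0]},
], force=100)

```text
time: 17.7
ee_pos: [0.5012, 0.333, 0.0389]
tcp_rot: [-180.0, 0.0, -167.5]
wrist_force: [-5.2, -9.2, 16.5]
opening: 0.0217
grasp_force: 103.8
```

Emit:
play_rows([
  {"grip":140,"linear":[0,0,0],"delta_rot":[0,0,0]},
  {"grip":140,"linear":[0,0,0],"delta_rot":[0,0,0]},
  {"grip":140,"linear":[0,0,0],"delta_rot":[0,0,0]},
  {"grip":140,"linear":[0,0,2],"delta_rot":[0,0,0]},
  {"grip":140,"linear":[0,0,5],"delta_rot":[0,0,0]},
  {"grip":140,"linear":[0,0,9],"delta_rot":[0,0,0]},
  {"grip":140,"linear":[0,0,13],"delta_rot":[0,0,0]},
  {"grip":140,"linear":[0,0,18],"delta_rot":[0,0,0]},
  {"grip":140,"linear":[0,0,18],"delta_rot":[0,0,0]},
])

```text
time: 18.6
ee_pos: [0.5028, 0.3348, 0.2246]
tcp_rot: [179.8, 0.5, -167.4]
wrist_force: [0.7, 0.3, -0.2]
opening: 0.0385
grasp_force: 0.0
```

```bash
python3 - <<'E'
from fz import *
o=bot.get_obs(); print(o["ee_pos"],o["tcp_rot"],o["opening"],o["wrist_force"])
seat_check(0);seat_check(.072)
E
```

```text
[0.50279248 0.33476546 0.22460556] [ 179.77543078    0.53094944 -167.43155738] 0.038477872038497556 [ 0.69033833  0.28922994 -0.17461307]
cap l -54.3 s [-12.4  12.7] ztop [54.3 56.3] 723
body l -24.8 s [-8.3  8.2] ztop [56.5 57.9] 919
cap l -54.7 s [60.  84.3] ztop [54.6 56.8] 732
body l -24.4 s [63.6 80.5] ztop [56.5 57.9] 933
```

Both fuses are home: tops at 56.5 mm, centred to about 1 mm. Next is block 1 at (702,-9), yaw -16.

Emit:
play_rows([
  {"grip":60,"linear":[2.5,-4.3,0],"delta_rot":[0,0,-0.1]},
  {"grip":60,"linear":[5,-8.5,0],"delta_rot":[0,0,-0.2]},
  {"grip":60,"linear":[7.5,-12.8,0],"delta_rot":[0,0,-0.3]},
  {"grip":60,"linear":[10,-17,-1],"delta_rot":[0,0,-0.4]},
  {"grip":60,"linear":[12.5,-21.3,-2],"delta_rot":[0,0,-0.5]},
  {"grip":60,"linear":[15,-25.5,-4],"delta_rot":[0,0,-0.5]},
  {"grip":60,"linear":[17.5,-29.8,-6],"delta_rot":[0,0,-0.5]},
  {"grip":60,"linear":[20.1,-34,-9],"delta_rot":[0,0,-0.5]},
  {"grip":60,"linear":[20.1,-34,-12],"delta_rot":[0,0,-0.5]},
  {"grip":60,"linear":[20.1,-34,-12],"delta_rot":[0,0,-0.5]},
], force=50)

```text
time: 19.7
ee_pos: [0.6995, -0.0087, 0.0886]
tcp_rot: [-179.8, -0.6, 163.7]
wrist_force: [-0.4, 0.7, -0.5]
opening: 0.0657
grasp_force: 0.0
```

```bash
python3 - <<'E'
from m import *
o=bot.get_obs(); print(np.round(o["q"],1),o["ee_pos"],o["tcp_rot"],o["opening"],o["wrist_force"])
p=bot.camera("wrist"); save(p,"w6"); report(p,"block1_mid",.006,.05);report(p,"pail",.09,.14)
E
```

```text
[-0.7 26.1 20.  84.6 -0.  15.5] [ 0.69950654 -0.00868351  0.08863272] [-179.81988672   -0.64105661  163.74702687] 0.06571554804399961 [-0.39810102  0.70378287 -0.4752347 ]
block1_mid 0.62 [300, 166, 338, 270] rect [702. -10.  70.  24.] -16.4 zmax [35. 37.] col [149 144 134] 3749
pail 0.68 [151, 1, 340, 29] rect [593. -13.  45.  10.] 77.4 zmax [112. 116.] col [108 101  97] 1937
```

View pics/w6.png

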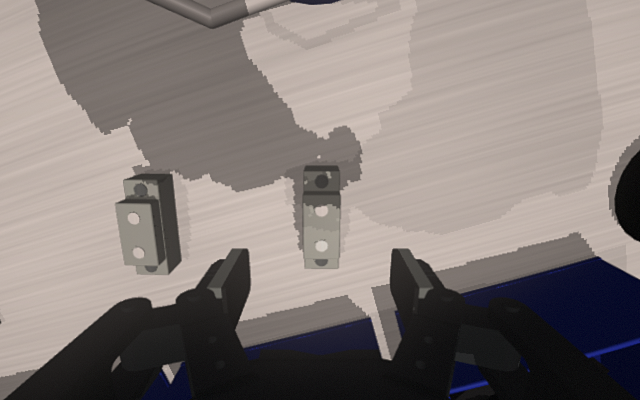

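```bash
python3 - <<'E'
from m import *
p=np.load("scene3.npy",allow_pickle=True).item(); P,uv=cloud(p,np.ones((400,640),bool))
for y in np.arange(-.25,.2,.05):
    k=(abs(P[:,1]-y)<.02)&(P[:,2]>.02)&(P[:,2]<.2)&(P[:,0]>.73); Q=P[k]; print(round(y,2),np.round(np.percentile(Q[:,0],1),3),np.round(Q[Q[:,0]<np.percentile(Q[:,0],10)].max(0)[2],3))
# pail rim: top band circle
d=[d for d in bot.trace(bot.camera("scene"),"pail")]
p=np.load("w2.npy",allow_pickle=True).item()
E
```

```text
-0.25 0.803 0.088
-0.2 0.802 0.09
-0.15 0.804 0.088
-0.1 0.802 0.088
-0.05 0.803 0.088
-0.0 0.737 0.087
0.05 0.802 0.087
0.1 0.803 0.089
0.15 0.803 0.088
```

Emit:
play_rows([
  {"grip":60,"linear":[0,0,-4],"delta_rot":[0,0,0]},
  {"grip":60,"linear":[0,0,-4],"delta_rot":[0,0,0]},
])

```text
time: 20.15
ee_pos: [0.7003, -0.0054, 0.0542]
tcp_rot: [-179.9, -0.3, 164.0]
wrist_force: [0.1, 0.2, -1.1]
opening: 0.0653
grasp_force: 0.0
```

Emit:
play_rows([
  {"grip":60,"linear":[0,-0.1,-2.5],"delta_rot":[0,0,0]},
  {"grip":60,"linear":[0,-0.1,-5],"delta_rot":[0,0,0]},
  {"grip":60,"linear":[0,-0.1,-5],"delta_rot":[0,0,0]},
  {"grip":60,"linear":[0,-0.1,-5],"delta_rot":[0,0,0]},
  {"grip":220,"linear":[0,-0.1,-5],"delta_rot":[0,0,0]},
  {"grip":220,"linear":[0,-0.1,-5],"delta_rot":[0,0,0]},
  {"grip":220,"linear":[0,-0.1,-5],"delta_rot":[0,0,0]},
  {"grip":220,"linear":[0,-0.1,-5],"delta_rot":[0,0,0]},
  {"grip":220,"linear":[0,-0.1,-5],"delta_rot":[0,0,0]},
], force=60)

```text
time: 21.05
ee_pos: [0.703, -0.0075, 0.0089]
tcp_rot: [180.0, 0.1, 163.9]
wrist_force: [0.1, 0.3, 7.0]
opening: 0.023
grasp_force: 60.4
```

Emit:
play_rows([
  {"grip":220,"linear":[0,0,2],"delta_rot":[0,0,0]},
  {"grip":220,"linear":[0,0,6],"delta_rot":[0,0,0]},
  {"grip":220,"linear":[0,0,10],"delta_rot":[0,0,0]},
  {"grip":220,"linear":[0,0,14],"delta_rot":[0,0,0]},
  {"grip":220,"linear":[-2,1,17],"delta_rot":[0,0,0]},
  {"grip":220,"linear":[-6,2,19],"delta_rot":[0,0,0]},
  {"grip":220,"linear":[-8,2.5,19],"delta_rot":[0,0,0]},
  {"grip":220,"linear":[-8,2.5,19],"delta_rot":[0,0,0]},
  {"grip":220,"linear":[-8,2.5,19],"delta_rot":[0,0,0]},
])

```text
time: 21.95
ee_pos: [0.6223, 0.0175, 0.1977]
tcp_rot: [180.0, 0.0, 163.9]
wrist_force: [0.6, 0.2, -0.9]
opening: 0.023
grasp_force: 59.5
```

```bash
cat > pail.py <<'E'
from m import *
from scipy.optimize import least_squares
def rim(p,guess=(.518,.035),save_as=None):
    P,uv=cloud(p,np.ones((400,640),bool)); col=p["color"][uv[:,1],uv[:,0]].astype(int)
    g=np.array(guess); r=np.hypot(*(P[:,:2]-g).T)
    k=(r<.10)&(P[:,2]>.094)&(P[:,2]<.106)&(col[:,2]>1.7*col[:,0])
    Q=P[k]
    f=lambda v:np.hypot(Q[:,0]-v[0],Q[:,1]-v[1])-.0645
    s=least_squares(f,g,loss="soft_l1",f_scale=.002); print("rim",np.round(s.x*1e3,1),k.sum(),"res",np.round(np.median(abs(f(s.x)))*1e3,1),"ztop",np.round(np.percentile(Q[:,2],95)*1e3))
    c=s.x
    # bail: non-blue points outside the rim circle/above
    r=np.hypot(*(P[:,:2]-c).T)
    k=(r<.125)&(P[:,2]>.107)&(P[:,2]<.21)
    B=P[k]; bc=col[k]
    if len(B)>50:
        print("bail",rect(B),"z",np.round(np.percentile(B[:,2],[2,50,98])*1e3),len(B))
        k=bc.max(1)<60
        if k.sum()>20: print("sleeve?",rect(B[k]),np.round(np.median(B[k],0)*1e3),np.round(np.percentile(B[k][:,2],[2,98])*1e3),k.sum())
    return c
E
python3 - <<'E'
from pail import *
o=bot.get_obs(); print(np.round(o["q"],1),o["ee_pos"],o["tcp_rot"],o["opening"],o["wrist_force"])
p=bot.camera("wrist"); rim(p); save(p,"w7")
p=bot.camera("scene"); rim(p)
E
```

```text
[ 1.6 14.6 17.3 92.6 -0.  17.7] [0.62225621 0.01752708 0.19774272] [1.79988341e+02 4.86014149e-02 1.63923876e+02] 0.022985245199895747 [ 0.55213458  0.24804551 -0.9342496 ]
rim [513.5  41.5] 1896 res 1.1 ztop 101.0
bail (array([553., -20., 185.,  59.]), 30.9) z [109. 120. 209.] 3979
sleeve? (array([570., -13., 150.,  30.]), 35.0) [525. -43. 122.] [116. 209.] 1386
rim [514.7  41.2] 163 res 1.2 ztop 103.0
bail (array([546., -12., 201.,  66.]), 18.1) z [108. 120. 208.] 140
sleeve? (array([567.,  -4., 147.,  37.]), 36.1) [529. -41. 122.] [113. 208.] 65
```

View pics/w7.png

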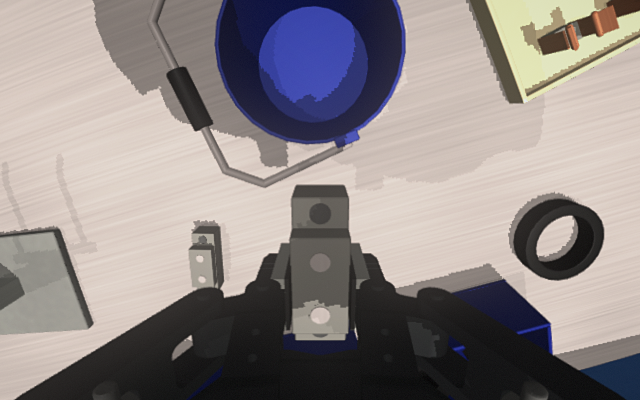

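Wrist view: block 1 is held. The pail is at (310,60), with its rim centre at world (514,41), and the sleeve is at (188,97). Lowering the block into the pail.

Emit:
play_rows([
  {"grip":220,"linear":[-5,2,0],"delta_rot":[0,0,0]},
  {"grip":220,"linear":[-9,3.2,0],"delta_rot":[0,0,0]},
  {"grip":220,"linear":[-10.5,3.4,0],"delta_rot":[0,0,0]},
  {"grip":220,"linear":[-10.5,3.4,-3],"delta_rot":[0,0,0]},
  {"grip":220,"linear":[-10.5,3.4,-7],"delta_rot":[0,0,0]},
  {"grip":220,"linear":[-10.5,3.4,-11],"delta_rot":[0,0,0]},
  {"grip":220,"linear":[-10.5,3.4,-14],"delta_rot":[0,0,0]},
  {"grip":220,"linear":[-10.5,3.4,-15.8],"delta_rot":[0,0,0]},
  {"grip":220,"linear":[-10.5,3.4,-15.8],"delta_rot":[0,0,0]},
  {"grip":220,"linear":[-10.5,3.4,-15.8],"delta_rot":[0,0,0]},
])

```text
time: 23.05
ee_pos: [0.5176, 0.0514, 0.0394]
tcp_rot: [-180.0, -0.0, 163.9]
wrist_force: [-0.1, -0.0, 0.2]
opening: 0.0228
grasp_force: 59.5
```

Emit:
play_rows([
  {"grip":140,"linear":[0,0,0],"delta_rot":[0,0,0]},
  {"grip":140,"linear":[0,0,0],"delta_rot":[0,0,0]},
  {"grip":140,"linear":[0,0,0],"delta_rot":[0,0,0]},
  {"grip":140,"linear":[0,0,3],"delta_rot":[0,0,0]},
  {"grip":140,"linear":[0,0,7],"delta_rot":[0,0,0]},
  {"grip":140,"linear":[0,0,12],"delta_rot":[0,0,0]},
  {"grip":140,"linear":[0,0,16],"delta_rot":[0,0,0]},
  {"grip":140,"linear":[0,0,16],"delta_rot":[0,0,0]},
])

```text
time: 23.85
ee_pos: [0.5193, 0.0519, 0.206]
tcp_rot: [179.8, 0.5, 163.9]
wrist_force: [0.5, -0.3, 0.7]
opening: 0.0383
grasp_force: 0.0
```

Emit:
play_rows([
  {"grip":60,"linear":[4,-4.4,0],"delta_rot":[0,0,0]},
  {"grip":60,"linear":[8,-9,0],"delta_rot":[0,0,0]},
  {"grip":60,"linear":[12,-13.5,0],"delta_rot":[0,0,0]},
  {"grip":60,"linear":[16.1,-17.8,0],"delta_rot":[0,0,0]},
  {"grip":60,"linear":[16.1,-17.8,-4],"delta_rot":[0,0,0]},
  {"grip":60,"linear":[16.1,-17.8,-8],"delta_rot":[0,0,0]},
  {"grip":60,"linear":[16.1,-17.8,-12],"delta_rot":[0,0,0]},
  {"grip":60,"linear":[16.1,-17.8,-12],"delta_rot":[0,0,0]},
  {"grip":60,"linear":[16.1,-17.8,-12],"delta_rot":[0,0,0]},
])

```text
time: 24.75
ee_pos: [0.678, -0.1262, 0.0799]
tcp_rot: [180.0, -0.0, 163.9]
wrist_force: [0.5, 0.2, 1.0]
opening: 0.065
grasp_force: 0.0
```

```bash
python3 - <<'E'
from pail import *
o=bot.get_obs(); print(np.round(o["q"],1),o["ee_pos"],o["tcp_rot"],o["opening"],o["wrist_force"])
p=bot.camera("wrist"); report(p,"block1_mid",.006,.05)
p=bot.camera("scene"); rim(p,(.514,.041)); report(p,"block1_mid",.006,.08)
E
```

```text
[-10.6  24.   16.2  82.3   0.    5.5] [ 0.67799919 -0.12624229  0.0798667 ] [ 1.79993771e+02 -4.73686819e-02  1.63923597e+02] 0.06504299705911375 [0.52575854 0.2075076  1.04833237]
rim [516.2  41.8] 165 res 1.3 ztop 103.0
bail (array([524., -23., 146.,  64.]), -1.4) z [107. 118. 125.] 167
sleeve? (array([528., -41.,  37.,  11.]), 7.9) [529. -41. 121.] [116. 125.] 42
block1_mid 0.62 [321, 218, 343, 230] rect [517.  52.  62.  25.] -14.1 zmax [37. 43.] col [98 95 99] 171
```

Emit:
play_rows([
  {"grip":60,"linear":[-0.4,0,-3],"delta_rot":[0,0,0]},
  {"grip":60,"linear":[-0.4,0,-6],"delta_rot":[0,0,0]},
  {"grip":60,"linear":[-0.4,0,-7.2],"delta_rot":[0,0,0]},
  {"grip":60,"linear":[-0.4,0,-7.2],"delta_rot":[0,0,0]},
  {"grip":220,"linear":[-0.4,0,-7.2],"delta_rot":[0,0,0]},
  {"grip":220,"linear":[-0.4,0,-7.2],"delta_rot":[0,0,0]},
  {"grip":220,"linear":[-0.4,0,-7.2],"delta_rot":[0,0,0]},
  {"grip":220,"linear":[-0.4,0,-7.2],"delta_rot":[0,0,0]},
  {"grip":220,"linear":[-0.4,0,-7.2],"delta_rot":[0,0,0]},
], force=60)

```text
time: 25.85
ee_pos: [0.6753, -0.1267, 0.0093]
tcp_rot: [180.0, 0.2, 163.9]
wrist_force: [-0.9, 1.1, 6.2]
opening: 0.0229
grasp_force: 60.5
```

Emit:
play_rows([
  {"grip":220,"linear":[0,0,3],"delta_rot":[0,0,0]},
  {"grip":220,"linear":[0,0,7],"delta_rot":[0,0,0]},
  {"grip":220,"linear":[0,0,12],"delta_rot":[0,0,0]},
  {"grip":220,"linear":[0,0,17],"delta_rot":[0,0,0]},
  {"grip":220,"linear":[-3,3,19],"delta_rot":[0,0,0]},
  {"grip":220,"linear":[-6.5,6.5,19],"delta_rot":[0,0,0]},
  {"grip":220,"linear":[-10,10,19],"delta_rot":[0,0,0]},
  {"grip":220,"linear":[-13.5,13.3,19],"delta_rot":[0,0,0]},
  {"grip":220,"linear":[-16.2,15.8,19],"delta_rot":[0,0,0]},
  {"grip":220,"linear":[-16.2,15.8,19],"delta_rot":[0,0,0]},
])

```text
time: 26.85
ee_pos: [0.5098, 0.0338, 0.1988]
tcp_rot: [179.9, 0.1, 164.1]
wrist_force: [1.7, 0.3, -0.1]
opening: 0.0231
grasp_force: 59.6
```

```bash
python3 - <<'E'
from pail import *
o=bot.get_obs(); print(np.round(o["q"],1),o["ee_pos"],o["tcp_rot"],o["opening"],o["wrist_force"])
p=bot.camera("wrist"); save(p,"w8"); rim(p,(.515,.041))
E
```

```text
[ 3.8 -1.   0.3 91.2  0.  19.7] [0.50976404 0.03382904 0.1987502 ] [1.79940055e+02 5.90508429e-02 1.64078017e+02] 0.0230959682371122 [ 1.65401764  0.31690687 -0.11992757]
rim [514.9  41.2] 1475 res 0.9 ztop 101.0
bail (array([489.,  -7., 121.,  93.]), -65.1) z [108. 121. 209.] 2812
sleeve? (array([507.,   3., 117.,  45.]), -69.4) [510. -35. 123.] [116. 210.] 692
```

View pics/w8.png

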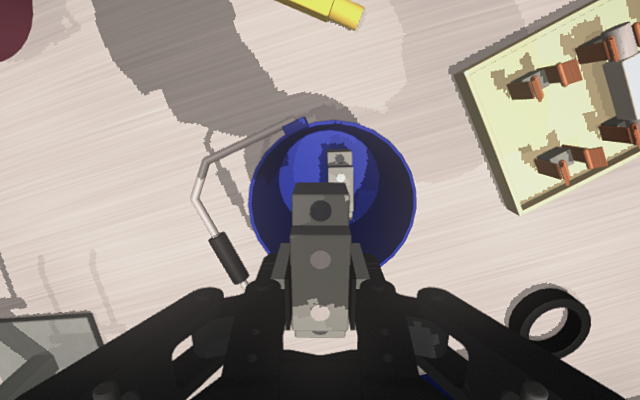

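Wrist view: block 2 is held above the pail (pail at 332,195), and block 1 is inside at (340,180). Lowering block 2 to just above block 1's top and releasing.

Emit:
play_rows([
  {"grip":220,"linear":[0,-0.5,0],"delta_rot":[0,0,0]},
  {"grip":220,"linear":[0,-0.5,-4],"delta_rot":[0,0,0]},
  {"grip":220,"linear":[0,-0.5,-8],"delta_rot":[0,0,0]},
  {"grip":220,"linear":[0,-0.5,-11],"delta_rot":[0,0,0]},
  {"grip":220,"linear":[0,-0.5,-13.8],"delta_rot":[0,0,0]},
  {"grip":220,"linear":[0,-0.5,-14.3],"delta_rot":[0,0,0]},
  {"grip":220,"linear":[0,-0.5,-14.3],"delta_rot":[0,0,0]},
  {"grip":145,"linear":[0,-0.5,-14.3],"delta_rot":[0,0,0]},
  {"grip":145,"linear":[0,-0.5,-14.3],"delta_rot":[0,0,0]},
  {"grip":145,"linear":[0,-0.5,-14.3],"delta_rot":[0,0,0]},
])

```text
time: 27.9
ee_pos: [0.5131, 0.0265, 0.0556]
tcp_rot: [180.0, 0.1, 163.9]
wrist_force: [-0.2, 0.6, -0.2]
opening: 0.0373
grasp_force: 0.0
```

Emit:
play_rows([
  {"grip":145,"linear":[0,0,3],"delta_rot":[0,0,0.1]},
  {"grip":145,"linear":[0,0,7],"delta_rot":[0,0,0.2]},
  {"grip":145,"linear":[0,0,11],"delta_rot":[0,0,0.3]},
  {"grip":145,"linear":[0,-2,15],"delta_rot":[0,0,0.4]},
  {"grip":145,"linear":[0,-4,18],"delta_rot":[0,0,0.4]},
  {"grip":145,"linear":[8,-5,20],"delta_rot":[0,0,0.4]},
  {"grip":145,"linear":[10,-5,20],"delta_rot":[0,0,0.4]},
  {"grip":145,"linear":[10,-5,20],"delta_rot":[0,0,0.4]},
])

```text
time: 28.7
ee_pos: [0.6171, -0.0241, 0.2512]
tcp_rot: [180.0, -0.1, -173.2]
wrist_force: [-0.3, 0.5, -0.7]
opening: 0.0368
grasp_force: 0.0
```

```bash
python3 - <<'E'
from pail import *
o=bot.get_obs(); print(np.round(o["q"],1),o["ee_pos"],o["tcp_rot"],o["opening"],o["wrist_force"])
for c in ("wrist","scene"):
    p=bot.camera(c); rim(p,(.515,.041)); report(p,"block1_mid",.006,.09)
    for d in bot.pinpoint(p,"bail_grip"): print(round(d["conf"],2),np.round(d["pixel"]),np.round(at_z(p,[d["pixel"]],.12)[0]*1000,1))
    np.save(c+"5.npy",p,allow_pickle=True); save(p,c+"5")
E
```

```text
[-2.2 15.4 24.2 99.  -0.  -9. ] [ 0.61706    -0.02413245  0.25118284] [ 1.79983251e+02 -1.25626261e-01 -1.73197311e+02] 0.03676287069917646 [-0.27868565  0.47937909 -0.65925916]
rim [515.9  41.3] 1827 res 1.0 ztop 101.0
bail (array([536., -35., 139.,  42.]), 22.2) z [108. 119. 123.] 1954
sleeve? (array([528., -44.,  39.,  12.]), 8.6) [528. -44. 122.] [118. 124.] 792
block1_mid 0.66 [375, 56, 422, 129] rect [518.  49.  70.  28.] -14.4 zmax [39. 41.] col [171 166 155] 1748
0.63 [310.  84.] [528.8 -43.4 120. ]
rim [516.2  41.7] 157 res 1.2 ztop 103.0
bail (array([526., -26., 149.,  54.]), 11.1) z [108. 118. 125.] 163
sleeve? (array([529., -43.,  39.,  12.]), 10.2) [531. -42. 121.] [117. 126.] 54
block1_mid 0.45 [319, 218, 341, 229] rect [515.  51.  75.  30.] -15.9 zmax [36. 45.] col [102 100  97] 211
0.68 [308. 190.] [524.9 -37.6 120. ]
0.47 [339.  87.] [ 183.3 -283.   120. ]
```

```bash
python3 - <<'E'
from pail import *
p=np.load("wrist5.npy",allow_pickle=True).item()
P,uv=cloud(p,np.ones((400,640),bool)); col=p["color"][uv[:,1],uv[:,0]].astype(int)
k=(np.hypot(P[:,0]-.516,P[:,1]-.0414)<.055)&(P[:,2]>.01)&(P[:,2]<.09)&(col[:,2]<1.5*col[:,0])&(col[:,0]>40)
Q=P[k]; print(k.sum())
for lo in range(-6,6):
    q=Q[(Q[:,1]-.0414>lo/100)&(Q[:,1]-.0414<=(lo+1)/100)]
    if len(q)>10: print(lo*10,len(q),np.round(np.percentile(q[:,2],[50,98])*1e3),np.round(q[:,0].min()*1e3),np.round(q[:,0].max()*1e3))
save(p,"pailcrop",(200,0,520,240),2.2)
E
```

```text
3573
-40 151 [27. 40.] 514.0 561.0
-30 626 [39. 41.] 475.0 566.0
-20 683 [39. 41.] 475.0 569.0
-10 657 [35. 41.] 477.0 571.0
0 705 [39. 41.] 481.0 571.0
10 563 [39. 41.] 483.0 569.0
20 179 [28. 41.] 486.0 566.0
```

View pics/pailcrop.png

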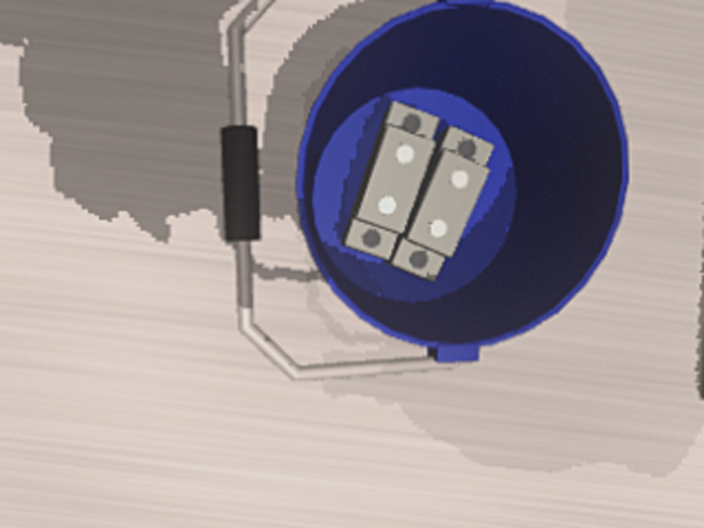

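Both blocks stand side by side in the pail (crop: (390,180) and (440,205)), and the sleeve is at (240,183). Moving over the sleeve.

Emit:
play_rows([
  {"grip":170,"linear":[-4,-1,0],"delta_rot":[0,0,0.03]},
  {"grip":170,"linear":[-7.5,-2,-2],"delta_rot":[0,0,0.03]},
  {"grip":170,"linear":[-8.4,-2,-5],"delta_rot":[0,0,0.03]},
  {"grip":170,"linear":[-8.4,-2,-9],"delta_rot":[0,0,0.03]},
  {"grip":170,"linear":[-8.4,-2,-11.5],"delta_rot":[0,0,0.03]},
  {"grip":170,"linear":[-8.4,-2,-11.5],"delta_rot":[0,0,0.03]},
  {"grip":170,"linear":[-8.4,-2,-11.5],"delta_rot":[0,0,0.03]},
  {"grip":170,"linear":[-8.4,-2,-11.5],"delta_rot":[0,0,0.03]},
], force=20)

```text
time: 29.8
ee_pos: [0.5289, -0.0435, 0.1417]
tcp_rot: [-180.0, 0.2, -171.4]
wrist_force: [0.1, -0.3, 0.8]
opening: 0.0287
grasp_force: 0.0
```

```bash
python3 - <<'E'
from pail import *
o=bot.get_obs(); print(np.round(o["q"],1),o["ee_pos"],o["tcp_rot"],o["opening"],o["wrist_force"])
p=bot.camera("wrist"); save(p,"w9")
P,uv=cloud(p,np.ones((400,640),bool)); col=p["color"][uv[:,1],uv[:,0]].astype(int)
k=(P[:,2]>.107)&(P[:,2]<.128)&(np.hypot(P[:,0]-.528,P[:,1]+.044)<.06); Q=P[k]; print("bar",rect(Q),k.sum(),np.round(np.percentile(Q[:,2],98)*1e3,1))
k2=k&(col.max(1)<60); print("sleeve",rect(P[k2]),k2.sum())
E
```

```text
[ -4.7   1.3  -3.7  84.8   0.  -13.3] [ 0.5288561  -0.04349247  0.14171131] [-179.95654425    0.18616529 -171.44388198] 0.028661851449648827 [ 0.08532208 -0.34716543  0.8128341 ]
bar (array([528., -43., 119.,  18.]), 9.2) 3261 123.2
sleeve (array([526., -39.,  39.,   2.]), 10.5) 47
```

View pics/w9.png

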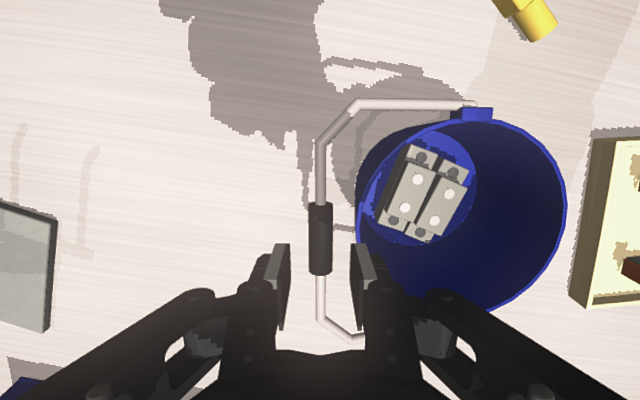

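Sleeve (320,238) is centred between the pads. Lowering, light grip.

Emit:
play_rows([
  {"grip":170,"linear":[0,0,-1.5],"delta_rot":[0,0,0]},
  {"grip":170,"linear":[0,0,-3.5],"delta_rot":[0,0,0]},
  {"grip":170,"linear":[0,0,-3.5],"delta_rot":[0,0,0]},
  {"grip":255,"linear":[0,0,-3.5],"delta_rot":[0,0,0]},
  {"grip":255,"linear":[0,0,-3.5],"delta_rot":[0,0,0]},
  {"grip":255,"linear":[0,0,-3.5],"delta_rot":[0,0,0]},
  {"grip":255,"linear":[0,0,-3.5],"delta_rot":[0,0,0]},
], force=20)

```text
time: 30.55
ee_pos: [0.5284, -0.0435, 0.1047]
tcp_rot: [180.0, 0.0, -171.4]
wrist_force: [-1.5, 0.6, -0.4]
opening: 0.013
grasp_force: 21.4
```

Gripped at 13 mm, which matches the sleeve. Following the arc.

Emit:
play_rows([
  {"grip":255,"linear":[-0.05,0.35,0.93],"delta_rot":[0,0,0]},
  {"grip":255,"linear":[-0.11,0.78,1.82],"delta_rot":[0,0,0]},
  {"grip":255,"linear":[-0.18,1.27,2.57],"delta_rot":[0,0,0]},
  {"grip":255,"linear":[-0.26,1.82,3.28],"delta_rot":[0,0,0]},
  {"grip":255,"linear":[-0.35,2.45,3.93],"delta_rot":[0,0,0]},
  {"grip":255,"linear":[-0.45,3.12,4.5],"delta_rot":[0,0,0]},
  {"grip":255,"linear":[-0.56,3.86,5.01],"delta_rot":[0,0,0]},
  {"grip":255,"linear":[-0.67,4.64,5.44],"delta_rot":[0,0,0]},
  {"grip":255,"linear":[-0.67,4.64,5.44],"delta_rot":[0,0,0]},
])

```text
time: 31.45
ee_pos: [0.5217, 0.0039, 0.1594]
tcp_rot: [180.0, 0.1, -171.4]
wrist_force: [0.6, -2.9, 1.1]
opening: 0.0131
grasp_force: 20.0
```

Emit:
play_rows([
  {"grip":255,"linear":[-0.12,0.81,0.35],"delta_rot":[0,0,0]},
  {"grip":255,"linear":[-0.24,1.67,0.62],"delta_rot":[0,0,0]},
  {"grip":255,"linear":[-0.33,2.3,0.74],"delta_rot":[0,0,0]},
  {"grip":255,"linear":[-0.41,2.8,0.84],"delta_rot":[0,0,0]},
  {"grip":255,"linear":[-0.5,3.4,0.88],"delta_rot":[0,0,0]},
  {"grip":255,"linear":[-0.56,3.87,0.9],"delta_rot":[0,0,0]},
  {"grip":255,"linear":[-0.56,3.87,0.9],"delta_rot":[0,0,0]},
  {"grip":255,"linear":[-0.56,3.87,0.9],"delta_rot":[0,0,0]},
])

```text
time: 32.25
ee_pos: [0.5159, 0.0417, 0.1675]
tcp_rot: [180.0, -0.0, -171.4]
wrist_force: [-0.5, -1.0, -2.3]
opening: 0.0131
grasp_force: 19.6
```

```bash
python3 - <<'E'
from pail import *
o=bot.get_obs(); print(o["ee_pos"],o["tcp_rot"],o["opening"],o["wrist_force"],o["grasp_force"])
p=bot.camera("wrist"); rim(p,(.515,.041)); 
p=bot.camera("side"); save(p,"sd6",(240,120,480,340),3); rim(p,(.515,.041))
E
```

```text
[0.51585213 0.04169781 0.16754511] [ 1.79993962e+02 -1.48688643e-02 -1.71432845e+02] 0.01306117522832432 [-0.54528746 -1.02837226 -2.31092872] 19.646984338760376
rim [508.3  88.6] 949 res 1.8 ztop 105.0
bail (array([490.,  51., 139.,  59.]), -24.3) z [109. 177. 207.] 12854
sleeve? (array([511.,  39.,  41.,  40.]), 57.4) [511.  41. 182.] [175. 209.] 4389
rim [507.   89.2] 85 res 1.9 ztop 106.0
bail (array([510.,  65., 148.,  91.]), 10.3) z [108. 131. 197.] 945
sleeve? (array([515.,  61., 141.,  80.]), 12.6) [515.  34. 182.] [114. 203.] 86
```

```bash
cat > tilt.py <<'E'
from pail import *
def tilt(p,g,zr=(.085,.125)):
    P,uv=cloud(p,np.ones((400,640),bool)); col=p["color"][uv[:,1],uv[:,0]].astype(int)
    k=(abs(np.hypot(*(P[:,:2]-g).T)-.066)<.012)&(P[:,2]>zr[0])&(P[:,2]<zr[1])&(col[:,2]>1.7*col[:,0]); Q=P[k]
    # top-most point per angular bin = rim edge
    a=np.arctan2(Q[:,1]-g[1],Q[:,0]-g[0]); R=[]
    for b in np.arange(-np.pi,np.pi,np.pi/18):
        m=(a>=b)&(a<b+np.pi/18)
        if m.sum()>5: R.append(Q[m][np.argsort(Q[m][:,2])[-max(2,m.sum()//10)]])
    R=np.array(R); A=np.c_[R[:,:2]-g,np.ones(len(R))]
    s=np.linalg.lstsq(A,R[:,2],rcond=None)[0]
    f=lambda v:np.hypot(R[:,0]-v[0],R[:,1]-v[1])-.0655
    c=least_squares(f,g,loss="soft_l1",f_scale=.002).x
    print("rim edge bins",len(R),"slope x,y",np.round(s[:2],3),"z at centre",np.round(s[2]*1e3,1),"circle",np.round(c*1e3,1),"angles",np.round(np.degrees(np.arctan2(R[:,1]-c[1],R[:,0]-c[0]))[[0,-1]]))
    return c
E
python3 - <<'E'
from tilt import *
for c in ("wrist","side","scene"):
    p=bot.camera(c); g=tilt(p,np.array([.508,.0889])); tilt(p,g)
    for d in bot.pinpoint(p,"bail_grip")[:2]: print(c,round(d["conf"],2),np.round(at_z(p,[d["pixel"]],.18)[0]*1e3))
    for d in bot.pinpoint(p,"pail")[:2]: print(c,round(d["conf"],2),np.round(at_z(p,[d["pixel"]],.0)[0]*1e3))
E
```

```text
rim edge bins 25 slope x,y [-0.094 -0.245] z at centre 105.6 circle [507.7  95.6] angles [-168. -176.]
rim edge bins 25 slope x,y [-0.096 -0.231] z at centre 104.2 circle [508.3  95.2] angles [-172.  179.]
wrist 0.62 [512.  40. 180.]
wrist 0.79 [520.  53.   0.]
rim edge bins 12 slope x,y [0.074 0.084] z at centre 117.7 circle [504.5  97.7] angles [-170.    7.]
rim edge bins 10 slope x,y [0.002 0.067] z at centre 123.3 circle [505.8 102. ] angles [-107.    3.]
side 0.8 [ 240. -225.  180.]
side 0.59 [483. 149. 180.]
side 0.98 [ 242. -245.    0.]
side 0.94 [510.  72.   0.]
rim edge bins 23 slope x,y [ 0.054 -0.226] z at centre 112.4 circle [509.6 100.4] angles [-163. -171.]
rim edge bins 22 slope x,y [ 0.055 -0.172] z at centre 110.1 circle [508.2  99.4] angles [-172.  174.]
scene 0.62 [524.  46. 180.]
scene 0.83 [500.  41.   0.]
```

The light grip locked the sleeve, so the pail slid and tipped about 0.23 rad. Setting it back down along the reverse arc, then I'll use a loose cage instead of a grip.

Emit:
play_rows([
  {"grip":255,"linear":[0.1,-1,-0.5],"delta_rot":[0,0,0]},
  {"grip":255,"linear":[0.3,-2,-1.1],"delta_rot":[0,0,0]},
  {"grip":255,"linear":[0.4,-2.9,-1.7],"delta_rot":[0,0,0]},
  {"grip":255,"linear":[0.5,-3.7,-2.3],"delta_rot":[0,0,0]},
  {"grip":255,"linear":[0.5,-3.7,-2.3],"delta_rot":[0,0,0]},
  {"grip":255,"linear":[0.5,-3.7,-2.3],"delta_rot":[0,0,0]},
])

```text
time: 33.4
ee_pos: [0.522, 0.0023, 0.1458]
tcp_rot: [-179.8, 0.2, -171.6]
wrist_force: [0.9, -6.7, 10.9]
opening: 0.0131
grasp_force: 21.4
```

```bash
python3 - <<'E'
from tilt import *
o=bot.get_obs(); print(o["ee_pos"],o["tcp_rot"],o["opening"],o["wrist_force"],o["grasp_force"])
for c in ("wrist","scene"):
    p=bot.camera(c); g=tilt(p,np.array([.51,.075])); tilt(p,g)
    if c=="wrist": save(p,"w10")
E
```

```text
[0.52196197 0.00225297 0.14576455] [-1.79837057e+02  1.59208589e-01 -1.71567910e+02] 0.013121084442716145 [ 0.89049667 -6.68161222 10.90584264] 21.44141435623169
rim edge bins 29 slope x,y [-0.039 -0.251] z at centre 107.5 circle [511.8  73.6] angles [-171.  177.]
rim edge bins 28 slope x,y [-0.04  -0.259] z at centre 107.9 circle [511.8  73.2] angles [-172.  180.]
rim edge bins 26 slope x,y [ 0.055 -0.239] z at centre 110.3 circle [512.2  77.8] angles [-172. -179.]
rim edge bins 25 slope x,y [ 0.053 -0.249] z at centre 109.8 circle [511.7  78.7] angles [-173.  176.]
```

Emit:
play_rows([
  {"grip":255,"linear":[0,-0.2,0.4],"delta_rot":[0,0,0]},
  {"grip":255,"linear":[0,-0.4,0.7],"delta_rot":[0,0,0]},
  {"grip":255,"linear":[0,-0.4,0.7],"delta_rot":[0,0,0]},
  {"grip":201,"linear":[0,-0.4,0.7],"delta_rot":[0,0,0]},
  {"grip":201,"linear":[0,-0.4,0.7],"delta_rot":[0,0,0]},
  {"grip":201,"linear":[0,-0.4,0.7],"delta_rot":[0,0,0]},
  {"grip":201,"linear":[0,-0.4,0.7],"delta_rot":[0,0,0]},
])

```text
time: 34.2
ee_pos: [0.521, 0.0006, 0.1518]
tcp_rot: [-180.0, 0.0, -171.4]
wrist_force: [0.4, -3.5, 2.7]
opening: 0.0178
grasp_force: 1.6
```

```bash
python3 - <<'E'
from tilt import *
o=bot.get_obs(); print(o["ee_pos"],o["tcp_rot"],o["opening"],o["wrist_force"],o["grasp_force"])
p=bot.camera("scene"); g=tilt(p,np.array([.51,.06])); tilt(p,g)
p=bot.camera("wrist"); g=tilt(p,np.array([.51,.06])); g=tilt(p,g); save(p,"w11")
P,uv=cloud(p,np.ones((400,640),bool)); col=p["color"][uv[:,1],uv[:,0]].astype(int)
# sleeve/bar points between the fingers in front (toward camera, -x): bar wire seen
d=P-o["ee_pos"]; a=np.radians(8.5); l=d@[np.cos(a),np.sin(a),0]; s=d@[-np.sin(a),np.cos(a),0]
k=(l<-.013)&(l>-.05)&(abs(s)<.03)&(d[:,2]>-.03)&(d[:,2]<.04)
for lo in (-50,-40,-30,-22,-18): 
    m=k&(l>lo/1e3)&(l<(lo+8)/1e3)
    if m.sum()>10: print(lo,m.sum(),"s",np.round(np.percentile(s[m],[5,50,95])*1e3,1),"z",np.round(np.percentile(d[m,2],[50,95])*1e3,1))
E
```

```text
[0.52099072 0.00058902 0.15178458] [-1.79991925e+02  1.13375819e-02 -1.71445950e+02] 0.01783448365260677 [ 0.37055125 -3.53976912  2.68535123] 1.586729921400547
rim edge bins 29 slope x,y [ 0.055 -0.17 ] z at centre 109.6 circle [512.1  67.1] angles [-166. -178.]
rim edge bins 26 slope x,y [ 0.045 -0.19 ] z at centre 108.9 circle [512.8  68.1] angles [-170.  178.]
rim edge bins 31 slope x,y [-0.061 -0.231] z at centre 108.2 circle [510.5  66.5] angles [-166. -177.]
rim edge bins 30 slope x,y [-0.028 -0.246] z at centre 107.8 circle [511.8  65.3] angles [-172.  176.]
-50 278 s [-5.8 -2.9 -0.5] z [10.8 12. ]
-40 331 s [-5.9 -2.5 16. ] z [10.6 12.1]
-30 339 s [-5.9 -2.1 10.6] z [10.5 12.1]
-22 727 s [-9.  -2.1  6.9] z [13.  15.7]
-18 402 s [-9.1 -2.1  6.3] z [13.9 15.8]
```

Emit:
play_rows([
  {"grip":201,"linear":[0.1,-0.8,0],"delta_rot":[0,0,0]},
  {"grip":201,"linear":[0.2,-1.6,-0.2],"delta_rot":[0,0,0]},
  {"grip":201,"linear":[0.2,-1.6,-0.5],"delta_rot":[0,0,0]},
  {"grip":201,"linear":[0.2,-1.6,-0.5],"delta_rot":[0,0,0]},
  {"grip":201,"linear":[0.2,-1.6,-0.5],"delta_rot":[0,0,0]},
])

```text
time: 34.8
ee_pos: [0.5227, -0.0154, 0.1464]
tcp_rot: [180.0, -0.0, -171.5]
wrist_force: [0.9, -2.2, 1.3]
opening: 0.0182
grasp_force: 0.8
```

```bash
cat > bar.py <<'E'
from tilt import *
def bar(g,w=None):
    o=bot.get_obs(); print(np.round(o["ee_pos"]*1e3,1),np.round(o["tcp_rot"],1),round(o["opening"],4),np.round(o["wrist_force"],1),round(o["grasp_force"],1),o["time"])
    g=np.array(g)
    p=bot.camera("wrist"); g=tilt(p,g); g=tilt(p,g)
    if w: save(p,w)
    P,uv=cloud(p,np.ones((400,640),bool))
    d=P-o["ee_pos"]; a=np.radians(o["tcp_rot"][2]+180); l=d@[np.cos(a),np.sin(a),0]; s=d@[-np.sin(a),np.cos(a),0]
    k=(l<-.013)&(l>-.05)&(abs(s)<.03)&(d[:,2]>-.03)&(d[:,2]<.04)
    for lo in (-50,-40,-30): 
        m=k&(l>lo/1e3)&(l<(lo+8)/1e3)
        if m.sum()>10: print(lo,m.sum(),"s",np.round(np.percentile(s[m],[5,50,95])*1e3,1),"z",np.round(np.percentile(d[m,2],[50,95])*1e3,1))
E
python3 -c "
from bar import *
bar((.511,.055),'w12')"
```

```text
[522.7 -15.4 146.4] [ 180.    -0.  -171.5] 0.0182 [ 0.9 -2.2  1.3] 0.8 34.8
rim edge bins 18 slope x,y [-0.016 -0.004] z at centre 99.8 circle [516.   40.8] angles [173. 167.]
rim edge bins 24 slope x,y [-0.028 -0.003] z at centre 99.3 circle [516.   40.1] angles [-176.  173.]
-50 289 s [-5.7 -3.2 -0.5] z [14.2 15.5]
-40 267 s [-5.8 -2.9 -0.4] z [14.3 15.4]
-30 256 s [-5.9 -3.  -0.4] z [14.2 15.4]
```

The pail stands upright again, with its centre at (516,40) and the bail at about 0.72 rad. Pushing the caged bar along the arc, rising slightly ahead of it.

Emit:
play_rows([
  {"grip":201,"linear":[0,0,0.3],"delta_rot":[0,0,0]},
  {"grip":201,"linear":[-0.1,0.6,0.8],"delta_rot":[0,0,0]},
  {"grip":201,"linear":[-0.15,1.1,1.15],"delta_rot":[0,0,0]},
  {"grip":201,"linear":[-0.2,1.6,1.45],"delta_rot":[0,0,0]},
  {"grip":201,"linear":[-0.3,2.1,1.7],"delta_rot":[0,0,0]},
  {"grip":201,"linear":[-0.35,2.5,1.95],"delta_rot":[0,0,0]},
  {"grip":201,"linear":[-0.4,2.9,2.1],"delta_rot":[0,0,0]},
  {"grip":201,"linear":[-0.45,3.3,2.25],"delta_rot":[0,0,0]},
  {"grip":201,"linear":[-0.45,3.3,2.25],"delta_rot":[0,0,0]},
])

```text
time: 35.75
ee_pos: [0.5184, 0.0181, 0.1693]
tcp_rot: [180.0, 0.0, -171.4]
wrist_force: [-0.5, -0.3, -0.2]
opening: 0.0181
grasp_force: 0.0
```

```bash
python3 -c "
from bar import *
bar((.516,.042),'w13')"
```

```text
[518.4  18.1 169.3] [ 180.     0.  -171.4] 0.0181 [-0.5 -0.3 -0.2] 0.0 35.75
rim edge bins 29 slope x,y [-0.009 -0.   ] z at centre 100.2 circle [515.8  41.2] angles [-175.  172.]
rim edge bins 29 slope x,y [-0.008 -0.   ] z at centre 100.2 circle [515.6  41.1] angles [-175.  172.]
-50 269 s [-5.4 -2.5 -0.1] z [10.9 12. ]
-40 258 s [-5.5 -2.6 -0. ] z [10.8 12. ]
-30 246 s [-5.6 -2.8 -0. ] z [10.7 12.1]
```

Emit:
play_rows([
  {"grip":201,"linear":[-0.05,0.4,0.15],"delta_rot":[0,0,0]},
  {"grip":201,"linear":[-0.12,0.9,0.25],"delta_rot":[0,0,0]},
  {"grip":201,"linear":[-0.2,1.4,0.35],"delta_rot":[0,0,0]},
  {"grip":201,"linear":[-0.25,1.9,0.4],"delta_rot":[0,0,0]},
  {"grip":201,"linear":[-0.32,2.3,0.4],"delta_rot":[0,0,0]},
  {"grip":201,"linear":[-0.32,2.3,0.4],"delta_rot":[0,0,0]},
  {"grip":201,"linear":[-0.32,2.3,0.4],"delta_rot":[0,0,0]},
  {"grip":201,"linear":[-0.32,2.3,0.4],"delta_rot":[0,0,0]},
])

```text
time: 36.6
ee_pos: [0.5152, 0.0405, 0.1732]
tcp_rot: [-180.0, -0.0, -171.5]
wrist_force: [0.5, -0.1, -0.3]
opening: 0.0183
grasp_force: 0.0
```

```bash
python3 -c "
from bar import *
bar((.516,.042),'w14')
from m import *
p=np.load('side.npy',allow_pickle=True).item(); q=np.load('scene3.npy',allow_pickle=True).item()
for n,p in (('side',p),('scene',q)):
    P,uv=cloud(p,np.ones((400,640),bool)); k=(P[:,2]>.225)&(P[:,2]<.285)&(abs(P[:,0]-.56)<.12)&(abs(P[:,1]+.36)<.12); Q=P[k]
    a=np.radians(-11); d=Q[:,:2]-[.543,-.356]; l=d@[np.cos(a),np.sin(a)]; s=d@[-np.sin(a),np.cos(a)]
    for lo in range(-40,110,12):
        for nm,m in (('R',(s<-.005)),('L',s>.005)):
            m=m&(l>lo/1e3)&(l<(lo+12)/1e3)
            if m.sum()>6: print(n,nm,lo,m.sum(),'s',np.round(np.median(s[m])*1e3,1),'z',np.round(np.percentile(Q[m,2],95)*1e3))
"
```

```text
[515.2  40.5 173.2] [-180.    -0.  -171.5] 0.0183 [ 0.5 -0.1 -0.3] 0.0 36.6
rim edge bins 31 slope x,y [-0.006 -0.002] z at centre 100.3 circle [515.5  41.9] angles [-176.  177.]
rim edge bins 31 slope x,y [-0.006 -0.002] z at centre 100.3 circle [515.4  42. ] angles [-175.  177.]
-50 270 s [-4.6 -2.1  0.8] z [11.  12.3]
-40 259 s [-4.6 -2.1  0.8] z [11.  12.1]
-30 248 s [-4.7 -1.9  0.9] z [10.9 12. ]
side R -28 18 s -38.3 z 269.0
side L -28 22 s 29.0 z 268.0
side R -16 43 s -39.2 z 265.0
side L -16 38 s 29.1 z 262.0
side R -4 34 s -38.6 z 245.0
side L -4 25 s 29.8 z 245.0
side R 8 35 s -37.6 z 245.0
side L 8 30 s 30.5 z 246.0
side R 20 34 s -38.1 z 248.0
side L 20 27 s 30.2 z 248.0
side R 32 38 s -37.3 z 250.0
side L 32 33 s 30.9 z 250.0
side R 44 35 s -37.4 z 251.0
side L 44 30 s 30.8 z 252.0
side R 56 35 s -37.0 z 253.0
side L 56 27 s 31.0 z 253.0
side R 68 37 s -36.9 z 255.0
side L 68 47 s 31.2 z 259.0
side R 80 227 s -29.8 z 264.0
side L 80 145 s 22.9 z 263.0
side R 92 67 s -14.9 z 262.0
side L 92 25 s 8.7 z 260.0
side R 104 83 s -14.4 z 257.0
side L 104 22 s 9.8 z 258.0
scene R -16 17 s -34.1 z 267.0
scene L -16 20 s 32.7 z 262.0
scene R -4 10 s -34.8 z 251.0
scene L -4 13 s 33.6 z 244.0
scene L 8 11 s 32.9 z 245.0
scene R 20 7 s -34.6 z 246.0
scene L 20 11 s 33.3 z 245.0
scene R 32 8 s -36.2 z 246.0
scene L 32 11 s 32.8 z 249.0
scene R 44 12 s -33.4 z 250.0
scene L 44 12 s 33.0 z 251.0
scene R 56 11 s -32.3 z 254.0
scene L 56 11 s 33.8 z 254.0
scene R 68 11 s -32.3 z 256.0
scene L 68 12 s 33.5 z 255.0
scene R 80 36 s -27.4 z 264.0
scene L 80 52 s 32.8 z 264.0
scene R 92 24 s -17.2 z 263.0
scene L 92 50 s 13.5 z 261.0
scene R 104 12 s -9.7 z 257.0
scene L 104 32 s 13.2 z 259.0
```

Bail upright with the pail standing flat. Lowering slightly, gripping firmly and refining the hanger numbers.

Emit:
play_rows([
  {"grip":201,"linear":[0,-0.2,-0.4],"delta_rot":[0,0,0]},
  {"grip":201,"linear":[0,-0.2,-0.8],"delta_rot":[0,0,0]},
  {"grip":201,"linear":[0,-0.2,-0.8],"delta_rot":[0,0,0]},
  {"grip":255,"linear":[0,-0.2,-0.8],"delta_rot":[0,0,0]},
  {"grip":255,"linear":[0,-0.2,-0.8],"delta_rot":[0,0,0]},
  {"grip":255,"linear":[0,-0.2,-0.8],"delta_rot":[0,0,0]},
  {"grip":255,"linear":[0,-0.2,-0.8],"delta_rot":[0,0,0]},
  {"grip":255,"linear":[0,-0.2,-0.8],"delta_rot":[0,0,0]},
], force=120)

```text
time: 37.45
ee_pos: [0.5152, 0.0386, 0.165]
tcp_rot: [-180.0, -0.0, -171.4]
wrist_force: [-0.5, -1.3, -2.4]
opening: 0.0103
grasp_force: 117.1
```

```bash
python3 -c "
from bar import *
bar((.516,.042))
for n in ('side','scene3'):
    p=np.load(n+'.npy',allow_pickle=True).item()
    P,uv=cloud(p,np.ones((400,640),bool)); Q=P[(P[:,2]>.03)&(P[:,2]<.285)&(abs(P[:,0]-.58)<.15)&(abs(P[:,1]+.36)<.12)]
    a=np.radians(-10); d=Q[:,:2]-[.543,-.356]; l=d@[np.cos(a),np.sin(a)]; s=d@[-np.sin(a),np.cos(a)]
    c=(Q[:,2]>.257)&(l>.05); print(n,'crossbar l',np.round(np.percentile(l[c],[3,50,97])*1e3),'s',np.round(np.percentile(s[c],[2,98])*1e3))
    c=(l<.02)&(Q[:,2]>.235); print('tip l',np.round(np.percentile(l[c],[1,3,10])*1e3)); t=c&(Q[:,2]>.262); print('tips l',np.round(np.median(l[t])*1e3),'s',np.round([np.median(s[t&(s<0)])*1e3,np.median(s[t&(s>0)])*1e3]))
    for lo in (0,20,40,60):
        k=(Q[:,2]>.235)&(l>lo/1e3)&(l<(lo+12)/1e3); print(lo,np.round([np.median(s[k&(s<0)])*1e3,np.median(s[k&(s>0)])*1e3],1))
    c=(Q[:,2]>.05)&(Q[:,2]<.2)&(l>.03); print('post l',np.round(np.percentile(l[c],[1,50,99])*1e3),'s',np.round(np.percentile(s[c],[2,98])*1e3),c.sum())
"
```

```text
[515.2  38.6 165. ] [-180.    -0.  -171.4] 0.0103 [-0.5 -1.3 -2.4] 117.1 37.45
rim edge bins 29 slope x,y [-0.007 -0.001] z at centre 100.3 circle [515.4  41.8] angles [-176.  177.]
rim edge bins 29 slope x,y [-0.008 -0.002] z at centre 100.3 circle [515.4  41.8] angles [-173.  177.]
-50 329 s [-4.  -1.3  1.8] z [19.  20.3]
-40 283 s [-3.6 -0.9  1.5] z [19.1 20.3]
-30 263 s [-3.7 -0.9  1.5] z [19.1 20.4]
side crossbar l [ 80.  86. 106.] s [-47.  41.]
tip l [-22. -21. -18.]
tips l -18.0 s [-38.  30.]
0 [-38.1  29.7]
20 [-38.5  29.8]
40 [-38.2  30.4]
60 [-38.   29.8]
post l [ 89.  96. 113.] s [-18.  10.] 791
scene3 crossbar l [ 82.  89. 111.] s [-45.  41.]
tip l [-108. -107.  -18.]
tips l -18.0 s [-34.  36.]
0 [-36.1  32.4]
20 [-35.   32.6]
40 [-33.5  32.2]
60 [-33.1  31.4]
post l [ 91. 105. 116.] s [-12.  16.] 272
```

Emit:
play_rows([
  {"grip":255,"linear":[0,0,0.5],"delta_rot":[0,0,0]},
  {"grip":255,"linear":[0,0,1.5],"delta_rot":[0,0,0]},
  {"grip":255,"linear":[0,0,3],"delta_rot":[0,0,0]},
  {"grip":255,"linear":[0,0,4.5],"delta_rot":[0,0,0]},
  {"grip":255,"linear":[0,0,6],"delta_rot":[0,0,0]},
  {"grip":255,"linear":[0,0,7.5],"delta_rot":[0,0,0]},
  {"grip":255,"linear":[0,0,9],"delta_rot":[0,0,0]},
  {"grip":255,"linear":[0,0,10.3],"delta_rot":[0,0,0]},
  {"grip":255,"linear":[0,0,11],"delta_rot":[0,0,0]},
  {"grip":255,"linear":[0,0,11],"delta_rot":[0,0,0]},
])

```text
time: 38.5
ee_pos: [0.5156, 0.0387, 0.2764]
tcp_rot: [-180.0, 0.1, -171.4]
wrist_force: [-0.8, -0.1, -6.3]
opening: 0.0101
grasp_force: 117.2
```

Emit:
play_rows([
  {"grip":255,"linear":[-0.2,-1,0],"delta_rot":[0,0,0.05]},
  {"grip":255,"linear":[-0.5,-3,0],"delta_rot":[0,0,0.12]},
  {"grip":255,"linear":[-0.8,-5.5,0],"delta_rot":[0,0,0.2]},
  {"grip":255,"linear":[-1.1,-8,0],"delta_rot":[0,0,0.28]},
  {"grip":255,"linear":[-1.4,-10.5,0],"delta_rot":[0,0,0.36]},
  {"grip":255,"linear":[-1.7,-13,0],"delta_rot":[0,0,0.44]},
  {"grip":255,"linear":[-2,-15.5,0],"delta_rot":[0,0,0.52]},
  {"grip":255,"linear":[-2.3,-18,0],"delta_rot":[0,0,0.6]},
  {"grip":255,"linear":[-2.6,-20.5,0],"delta_rot":[0,0,0.68]},
  {"grip":255,"linear":[-2.9,-23,0],"delta_rot":[0,0,0.76]},
])

```text
time: 39.5
ee_pos: [0.4859, -0.1923, 0.2745]
tcp_rot: [179.9, -0.0, -127.7]
wrist_force: [0.1, -0.3, -6.2]
opening: 0.0105
grasp_force: 117.3
```

Emit:
play_rows([
  {"grip":255,"linear":[-0.2,-2.5,0],"delta_rot":[0,0,0.08]},
  {"grip":255,"linear":[-0.5,-5,0],"delta_rot":[0,0,0.16]},
  {"grip":255,"linear":[-0.7,-7.5,0],"delta_rot":[0,0,0.24]},
  {"grip":255,"linear":[-0.9,-10,0],"delta_rot":[0,0,0.32]},
  {"grip":255,"linear":[-1.1,-12.5,0],"delta_rot":[0,0,0.4]},
  {"grip":255,"linear":[-1.3,-14.5,0],"delta_rot":[0,0,0.46]},
  {"grip":255,"linear":[-1.3,-15.5,0],"delta_rot":[0,0,0.49]},
  {"grip":255,"linear":[-1.3,-15.5,0],"delta_rot":[0,0,0.49]},
  {"grip":255,"linear":[-1.3,-15.5,0],"delta_rot":[0,0,0.49]},
])

```text
time: 40.4
ee_pos: [0.4732, -0.3461, 0.2745]
tcp_rot: [179.9, 0.1, -99.9]
wrist_force: [-0.4, 0.1, -6.0]
opening: 0.0105
grasp_force: 117.3
```

```bash
python3 - <<'E'
from m import *
o=bot.get_obs(); print(np.round(o["q"],1),np.round(o["ee_pos"]*1e3,1),np.round(o["tcp_rot"],1),o["opening"],np.round(o["wrist_force"],1),o["grasp_force"])
for c in ("side","scene","wrist"):
    p=bot.camera(c); np.save(c+"7.npy",p,allow_pickle=True); save(p,c+"7")
    report(p,"pail",.03,.4)
p=np.load("wrist7.npy",allow_pickle=True).item(); P,uv=cloud(p,np.ones((400,640),bool))
Q=P[(P[:,2]>.235)&(P[:,2]<.285)&(abs(P[:,0]-.56)<.15)&(abs(P[:,1]+.36)<.12)]; print(len(Q),Q.min(0) if len(Q) else 0,Q.max(0) if len(Q) else 0)
E
```

```text
[ -36.2   11.5   22.2  100.8    0.  -116.3] [ 473.2 -346.1  274.5] [ 1.799e+02  1.000e-01 -9.990e+01] 0.010452875761481564 [-0.4  0.1 -6. ] 117.30472326278687
pail 0.95 [296, 271, 368, 377] rect [ 468. -344.  131.  131.] -40.1 zmax [168. 297.] col [49 46 74] 4248
pail 0.69 [178, 284, 248, 368] rect [ 246. -242.  132.  129.] 66.8 zmax [ 76. 187.] col [156  95 101] 2807
pail 0.58 [330, 271, 339, 359] rect [ 473. -347.  147.   13.] 75.9 zmax [293. 300.] col [104  95  91] 390
pail 0.93 [239, 77, 281, 137] rect [ 470. -345.  135.  127.] 48.3 zmax [174. 295.] col [ 8 11 44] 1625
pail 0.8 [314, 79, 355, 136] rect [ 248. -242.  133.  132.] -86.9 zmax [ 76. 187.] col [89 50 59] 1060
pail 0.96 [229, 98, 420, 354] rect [ 468. -346.  131.  129.] -39.1 zmax [182. 299.] col [49 49 85] 22565
pail 0.35 [0, 101, 235, 317] rect [ 718. -329.  425.  116.] 17.8 zmax [249. 263.] col [124 117 112] 16862
13195 [ 0.45485818 -0.41957772  0.23543115] [ 0.65710084 -0.27390373  0.28499258]
```

```bash
python3 - <<'E'
from m import *
for c in ("wrist7","side7"):
    p=np.load(c+".npy",allow_pickle=True).item(); P,uv=cloud(p,np.ones((400,640),bool))
    a=np.radians(-10); d=P[:,:2]-[.547,-.3593]; l=d@[np.cos(a),np.sin(a)]; s=d@[-np.sin(a),np.cos(a)]
    k=(P[:,2]>.236)&(P[:,2]<.275)&(l>-.04)&(l<.1)&(abs(s)<.06)
    print(c,k.sum(),"tip l",np.round(np.percentile(l[k],[.5,2])*1e3), "crossbar start",np.round(np.percentile(l[k&(abs(s)<.02)],3)*1e3) if (k&(abs(s)<.02)).sum()>9 else None)
    for lo in range(-30,70,15):
        m=k&(l>lo/1e3)&(l<(lo+15)/1e3); R=m&(s<0); L=m&(s>0)
        print(lo,"R",R.sum(),np.round(np.median(s[R])*1e3,1),np.round(np.percentile(P[R,2],95)*1e3),"L",L.sum(),np.round(np.median(s[L])*1e3,1),np.round(np.percentile(P[L,2],95)*1e3))
    m=(P[:,2]>.285)&(P[:,2]<.30)&(np.hypot(P[:,0]-.473,P[:,1]+.346)<.07); print("bar",rect(P[m]),m.sum(),np.round(np.percentile(P[m,2],[50,95])*1e3))
E
```

```text
wrist7 11951 tip l [-24. -19.] crossbar start 76.0
-30 R 309 -36.4 268.0 L 7 29.9 250.0
-15 R 254 -36.5 256.0 L 247 30.3 250.0
0 R 387 -35.3 245.0 L 322 31.1 245.0
15 R 418 -35.3 247.0 L 348 31.4 247.0
30 R 430 -35.2 250.0 L 350 31.6 250.0
45 R 443 -35.3 252.0 L 360 31.5 252.0
60 R 453 -35.3 255.0 L 361 31.6 255.0
bar (array([ 473., -358.,  100.,   36.]), -83.1) 5287 [296. 299.]
side7 1136 tip l [-26. -23.] crossbar start 76.0
-30 R 40 -35.8 268.0 L 38 32.0 269.0
-15 R 48 -36.0 255.0 L 40 31.9 254.0
0 R 44 -35.3 246.0 L 35 32.1 246.0
15 R 44 -35.3 248.0 L 35 32.6 248.0
30 R 44 -35.8 251.0 L 40 32.8 251.0
45 R 44 -35.5 254.0 L 37 32.4 253.0
60 R 46 -35.4 256.0 L 37 32.1 256.0
bar (array([ 469., -358.,   95.,   35.]), 62.8) 324 [295. 299.]
```

Emit:
play_rows([
  {"grip":255,"linear":[0.5,-0.1,0],"delta_rot":[0,0,0]},
  {"grip":255,"linear":[1.5,-0.3,0],"delta_rot":[0,0,0]},
  {"grip":255,"linear":[2.7,-0.5,0],"delta_rot":[0,0,0]},
  {"grip":255,"linear":[3.9,-0.8,0],"delta_rot":[0,0,0]},
  {"grip":255,"linear":[5.1,-1,0],"delta_rot":[0,0,0]},
  {"grip":255,"linear":[6.3,-1.3,0],"delta_rot":[0,0,0]},
  {"grip":255,"linear":[7.2,-1.5,0],"delta_rot":[0,0,0]},
  {"grip":255,"linear":[7.4,-1.5,0],"delta_rot":[0,0,0]},
  {"grip":255,"linear":[7.4,-1.5,0],"delta_rot":[0,0,0]},
  {"grip":255,"linear":[7.4,-1.5,0],"delta_rot":[0,0,0]},
])

```text
time: 41.7
ee_pos: [0.5472, -0.3613, 0.2751]
tcp_rot: [180.0, 0.0, -99.8]
wrist_force: [-0.4, 0.8, -5.8]
opening: 0.0107
grasp_force: 117.4
```

Emit:
play_rows([
  {"grip":255,"linear":[0,0,-0.5],"delta_rot":[0,0,0]},
  {"grip":255,"linear":[0,0,-1.3],"delta_rot":[0,0,0]},
  {"grip":255,"linear":[0,0,-2.1],"delta_rot":[0,0,0]},
  {"grip":255,"linear":[0,0,-2.9],"delta_rot":[0,0,0]},
  {"grip":255,"linear":[0,0,-3.6],"delta_rot":[0,0,0]},
  {"grip":255,"linear":[0,0,-4],"delta_rot":[0,0,0]},
  {"grip":255,"linear":[0,0,-4.2],"delta_rot":[0,0,0]},
  {"grip":255,"linear":[0,0,-4.3],"delta_rot":[0,0,0]},
  {"grip":255,"linear":[0,0,-4.3],"delta_rot":[0,0,0]},
])

```text
time: 42.6
ee_pos: [0.5473, -0.3614, 0.2323]
tcp_rot: [-180.0, -0.0, -99.8]
wrist_force: [0.2, 0.2, -5.6]
opening: 0.0103
grasp_force: 117.4
```

```bash
cat > hang.py <<'E'
from m import *
def hang():
    o=bot.get_obs(); print(np.round(o["q"],1),np.round(o["ee_pos"]*1e3,1),np.round(o["tcp_rot"],1),o["opening"],np.round(o["wrist_force"],1),o["grasp_force"])
    for c in ("side","scene","wrist"):
        p=bot.camera(c); save(p,c+"8"); P,uv=cloud(p,np.ones((400,640),bool)); col=p["color"][uv[:,1],uv[:,0]].astype(int)
        a=np.radians(-10); d=P[:,:2]-[.547,-.361]; l=d@[np.cos(a),np.sin(a)]; s=d@[-np.sin(a),np.cos(a)]
        m=(P[:,2]>.237)&(P[:,2]<.262)&(abs(l)<.03)&(abs(abs(s)-.046)<.005)
        if m.sum()>5: print(c,"bar ends l",np.round(np.percentile(l[m],[5,50,95])*1e3),"ztop",np.round(np.percentile(P[m,2],[50,95])*1e3),m.sum())
        b=(np.hypot(l,s)<.1)&(P[:,2]>.03)&(P[:,2]<.175)&(col[:,2]>1.7*col[:,0])
        if b.sum()>50: print(c,"blue rect l,s",rect(np.c_[l,s][b]),"z",np.round(np.percentile(P[b,2],[1,99])*1e3))
E
python3 -c "
from hang import *
hang()"
```

```text
[ -33.4   20.5   28.5   98.    -0.  -113.6] [ 547.3 -361.4  232.3] [-180.    -0.   -99.8] 0.010313536703358182 [ 0.2  0.2 -5.6] 117.43654131889343
side bar ends l [-3.  0.  3.] ztop [251. 253.] 21
side blue rect l,s (array([ -5.,  -0., 130., 130.]), -28.5) z [ 68. 172.]
scene bar ends l [-2.  2.  3.] ztop [251. 253.] 6
scene blue rect l,s (array([ -2.,   2., 133., 126.]), 57.9) z [ 70. 170.]
wrist bar ends l [-2.  1.  4.] ztop [251. 253.] 405
wrist blue rect l,s (array([ -4.,  -0., 131., 130.]), -54.4) z [ 68. 172.]
```

Bar is over the seat, about 3 mm high. Last bit down.

Emit:
play_rows([
  {"grip":255,"linear":[0,0,-0.15],"delta_rot":[0,0,0]},
  {"grip":255,"linear":[0,0,-0.3],"delta_rot":[0,0,0]},
  {"grip":255,"linear":[0,0,-0.3],"delta_rot":[0,0,0]},
  {"grip":255,"linear":[0,0,-0.3],"delta_rot":[0,0,0]},
])

```text
time: 43.15
ee_pos: [0.5474, -0.3615, 0.2297]
tcp_rot: [-179.9, -0.0, -99.8]
wrist_force: [0.5, -0.2, -0.6]
opening: 0.0102
grasp_force: 118.1
```

The weight is on the prongs. Releasing and backing up.

Emit:
play_rows([
  {"grip":190,"linear":[0,0,0],"delta_rot":[0,0,0]},
  {"grip":170,"linear":[0,0,0],"delta_rot":[0,0,0]},
  {"grip":140,"linear":[0,0,0],"delta_rot":[0,0,0]},
  {"grip":130,"linear":[0,0,0],"delta_rot":[0,0,0]},
  {"grip":130,"linear":[0,0,0],"delta_rot":[0,0,0]},
  {"grip":130,"linear":[0,0,1],"delta_rot":[0,0,0]},
  {"grip":130,"linear":[0,0,3],"delta_rot":[0,0,0]},
  {"grip":130,"linear":[0,0,5],"delta_rot":[0,0,0]},
  {"grip":130,"linear":[0,0,8],"delta_rot":[0,0,0]},
  {"grip":130,"linear":[0,0,8],"delta_rot":[0,0,0]},
])

```text
time: 44.15
ee_pos: [0.5476, -0.3616, 0.3142]
tcp_rot: [-179.7, -0.1, -99.8]
wrist_force: [-0.1, 0.4, 0.6]
opening: 0.0421
grasp_force: 0.0
```

Emit:
play_rows([
  {"grip":130,"linear":[-4,2,2],"delta_rot":[0,0,0]},
  {"grip":130,"linear":[-8,6,3],"delta_rot":[0,0,0]},
  {"grip":130,"linear":[-10,11,3],"delta_rot":[0,0,0]},
  {"grip":130,"linear":[-10,16,3],"delta_rot":[0,0,0]},
  {"grip":130,"linear":[-10,21,3],"delta_rot":[0,0,0]},
  {"grip":130,"linear":[-10,25,3],"delta_rot":[0,0,0]},
  {"grip":130,"linear":[-10,25,3],"delta_rot":[0,0,0]},
  {"grip":130,"linear":[-10,25,3],"delta_rot":[0,0,0]},
  {"grip":130,"linear":[-10,25,3],"delta_rot":[0,0,0]},
  {"grip":130,"linear":[-10,25,3],"delta_rot":[0,0,0]},
])

```text
time: 45.15
ee_pos: [0.4473, -0.1126, 0.339]
tcp_rot: [180.0, -0.0, -99.9]
wrist_force: [0.2, -1.1, 0.2]
opening: 0.0417
grasp_force: 0.0
```

```bash
python3 - <<'E'
from hang import *
hang()
# fuses still home? from scene & side clouds
c=np.array([.496,.3287,0]); a=np.radians(12.6); ex=np.array([np.cos(a),np.sin(a),0]); ey=np.array([-np.sin(a),np.cos(a),0])
for n in ("scene","side"):
    p=bot.camera(n); P,uv=cloud(p,np.ones((400,640),bool)); l=(P-c)@ex; s=(P-c)@ey
    for k in (-.072,0,.072):
        b=(abs(l)<.025)&(abs(s-k)<.011)&(P[:,2]>.005)&(P[:,2]<.12)
        print(n,k,b.sum(),np.round(np.percentile(P[b,2],[50,95])*1e3) if b.sum() else None)
    report(p,"fuse1_mid",.004,.08); report(p,"block1_mid",.004,.2); report(p,"tape",.005,.05)
    cv2.imwrite("pics/fin_%s.png"%n,p["color"][:,:,::-1])
A,B=[cv2.imread("pics/fin_%s.png"%n) for n in ("scene","side")]
cv2.imwrite("pics/fin.png",np.hstack([cv2.resize(A[60:360,160:480],(400,375)),cv2.resize(B[120:400,180:480],(400,375))]))
E
```

```text
[-14.1  -3.2  14.1 107.3  -0.  -94.2] [ 447.3 -112.6  339. ] [180.   -0.  -99.9] 0.041666348341608435 [ 0.2 -1.1  0.2] 0.0
side bar ends l [-2. -1.  2.] ztop [249. 250.] 31
side blue rect l,s (array([ -2.,  -0., 130., 130.]), 52.4) z [ 64. 171.]
scene bar ends l [-7.  3.  6.] ztop [248. 252.] 11
scene blue rect l,s (array([ -1.,   1., 133., 125.]), 63.0) z [ 67. 169.]
wrist blue rect l,s (array([ 5., 52., 86., 38.]), -1.8) z [ 70. 166.]
scene -0.072 117 [13. 16.]
scene 0 127 [56. 60.]
scene 0.072 137 [56. 59.]
fuse1_mid 0.61 [388, 269, 413, 299] rect [498. 330. 109.  23.] 10.7 zmax [55. 61.] col [157 155 153] 285
tape 0.78 [293, 307, 327, 348] rect [761. 253.  89.  89.] 5.7 zmax [24. 29.] col [35 34 34] 498
side -0.072 64 [14. 17.]
side 0 174 [48. 59.]
side 0.072 55 [46. 59.]
fuse1_mid 0.72 [293, 168, 310, 175] rect [502. 329.  61.  30.] 2.6 zmax [53. 60.] col [144 136 127] 139
block1_mid 0.69 [351, 335, 365, 362] rect [ 528. -343.   57.   24.] 60.6 zmax [102. 106.] col [156 148 137] 285
block1_mid 0.63 [264, 156, 335, 212] rect [496. 328. 257. 162.] -77.6 zmax [16. 59.] col [173 147 111] 1830
block1_mid 0.33 [371, 176, 399, 195] rect [763. 257. 105.  90.] 48.9 zmax [22. 29.] col [54 49 46] 410
tape 0.71 [266, 156, 334, 209] rect [494. 328. 258. 161.] -77.1 zmax [15. 44.] col [175 155 117] 1653
tape 0.68 [369, 175, 399, 196] rect [757. 252.  90.  88.] -67.7 zmax [22. 29.] col [54 49 46] 393
```

View pics/fin.png

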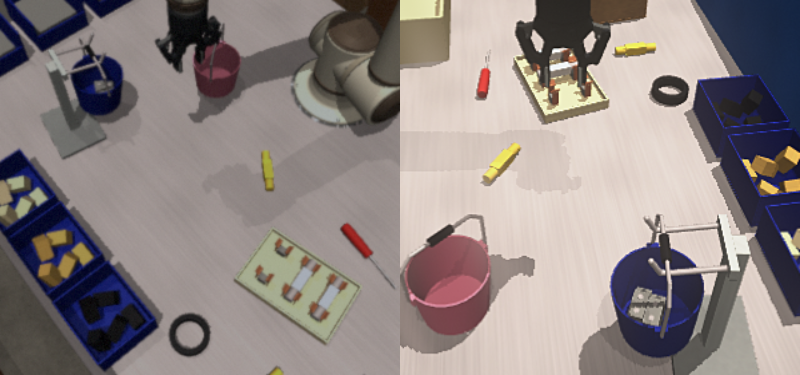

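The picture shows the blue pail hanging on both prongs with both blocks inside (right half, 655,300). Both white fuses sit in the clips (left half, 300,275 and 328,295), and the tape and driver are in place. Letting it settle, then handing in.

Emit:
play_rows([
  {"grip":130,"linear":[0,0,0]},
  {"grip":130,"linear":[0,0,0]},
  {"grip":130,"linear":[0,0,0]},
  {"grip":130,"linear":[0,0,0]},
  {"grip":130,"linear":[0,0,0]},
  {"grip":130,"linear":[0,0,0]},
  {"grip":130,"linear":[0,0,0]},
  {"grip":130,"linear":[0,0,0]},
  {"grip":130,"linear":[0,0,0]},
  {"grip":130,"linear":[0,0,0]},
])

```text
validation failed for argument at $.ta...
```

```bash
python3 -c "
from workcell import bot
print(bot.job_done())"
```

```text
the job is handed in; nothing more can be done
None
```

I handed the job in with both white fuses snapped home, both blocks in the blue pail and the pail on both prongs; the last 1 s settling wait was refused (bad row format), so I handed in about 1 s after backing away and the judge returned no verdict.

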